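# Clamp a painted stick candle in the engraving vise with its ratchet lever

## Task

Clamp the red-flowered stick candle in the engraving vise: lay it lengthwise on the two rests between the jaws, centred, then close the jaws with the black ratchet lever. One swing is not enough: turn it clockwise to the end of its swing, lift it off its teeth, swing it back, let it drop fully into the teeth and turn again. Tighten by feel until the candle is held firmly without crushing the wax, let go with the lever seated, and leave the goods around it where they are.

Things in the scene. Friction and masses are not known exactly. Their poses are not given: they have to be found in the camera images.
- candle: Stick candle with red flowers, 17 mm thick, 157 mm long with its wick, 0.04 kg; the wax counts as a straight bar 17 x 17 mm, from 66 mm on its -y side to 78 mm (wick end) on its +y side. Origin: middle of its underside; y runs along the candle, z up. A squeeze of 20 to 35 N (best 28) holds it firmly; more marks the wax. Of two stick candles this is the red one.
- vise: Dark grey engraving vise, fixed to the counter, plate 126 x 196 mm. Origin at counter height under the middle of the candle's place; x runs along the candle's place (away from the robot at yaw 0), the jaws close along y, the lever stands on the -y side. Between the pairs of jaw posts 54 mm (in x) are free for fingers, 40 mm to -y and 33 mm to +y of the centre line.
- candle_bed (a point): Where the middle of the candle's underside should lie: top of the two cork rests (18 mm wide, at x = -38 and +38 mm from here along the vise), 26 mm above the counter, axes as the vise. Candle along x, either end first. Jaws rise 14 mm above it. At the start 3 to 9 mm are free on either side of a candle in the middle. Moving jaw on the -y side; its rubber pads yield about 0.6 mm per 10 N.
- stop_jaw: Fixed jaw of two padded steel posts at x = -38 and +38 mm; its pad faces (looking to -y) lie in the plane y = 0 of its own frame; axes as the vise, origin 14 mm above the counter. Where it is screwed down differs by 5 mm from start to start.
- lever_axis (a point): Point on the lever's upright axis at the height of the handle's middle, 70 mm above the counter, 94 mm to the -y side of the vise's origin; axes as the vise.
- lever_grip (a point): Middle of the black handle, 78 mm out from the lever's axis: a level bar 14 mm wide, 16 mm tall, 54 mm long, with x pointing along it to the axis, z up. 70 mm above the counter when seated; free to 45 mm below. A rubber-sleeved stop pin stands on either side, 36 mm from the axis.
- lever_swing (a joint): Swing of the lever about its upright axis, rad: -0.7 to 0.7 between two stop pins, 0 where the handle points from the axis along the vise's -x. It grows clockwise seen from above (tightening). Seated, it drives the jaw 8 mm per rad against an even drag of about 0.55 Nm (0.35 to 0.45 held still); on the candle it climbs by 0.08 Nm per 10 N of squeeze. Turning it back seated opens the jaw.
- lever (a joint): Lift of the lever along its axis, m: 0 seated, up to 0.010. 12 dog teeth with rounded tips, 30 degrees apart, 5 mm deep, about 0.08 rad of play; above 5 mm it swings freely while the jaw stays. A spring (2.3 N seated, 3.8 N fully up; lever 0.07 kg) pushes it down; it may rest on tooth tips until moved a little, and snaps home if let go.
- purple_candle: Bystander: stick candle with purple flowers, otherwise the same; must stay.
- orange_pillar: Bystander: pillar candle with orange flowers on a black card, 55 x 55 x 66 mm, right of the vise; origin under its middle.
- blue_pillar: Bystander: pillar candle with blue flowers on a black card, 56 x 56 x 66 mm, right of the vise; origin under its middle.

How it is judged:
By the outcome, as a careful person would: the job done as asked, in the order asked, and still so for the second after the job is handed in, with the robot touching nothing.
It also fails if it takes over 70 s, if anything falls off the work surface, if the arm or the gripper's body presses on something with over 40 N, if the wrist force passes 120 N, or if a joint passes its speed limit or range.

## Robot

A 7-joint arm with a two-finger parallel gripper is mounted at the origin on a cart in front of the work surface, level with it; the furniture and walls round the work are solid. World frame = base frame: x ahead of the robot, y to its left, z up, the work surface at z = 0. Lengths are in mm, angles in rad, forces in N, time in s.
With the tool pointing down it reaches from about 350 to 900 mm from the base axis. Payload 19.9 kg.
Tool frame: the origin (TCP) lies at the centre of the arm's flange, where the gripper is bolted on; the fingertips stand 199 mm ahead of it and the grasp point (between the pads) lies 180 mm ahead of it; z points along the fingers, y is the direction in which the jaws open and shut (so a half turn about z gives the same grasp; the last joint's range is limited). The gripper opens to 94 mm and grips with 3 to 60 N. Pads are 16 mm wide; open, the fingers measure 119 mm over their backs; the gripper's body (75 mm by 177 mm) begins 78 mm behind the grasp point.
Start: joints at [1.121, 0.417, -0.01, 1.614, 0.005, 1.111, -0.053], TCP at [247.874, -573.74, 404.625] pointing down, gripper open.
Joint ranges: [-2.81, 2.81], [-0.39, 2.02], [-1.27, 1.25], [0.06, 2.57], [-1.19, 4.33], [0.19, 2], [-2.82, 2.82]. Speed limits (rad/s): [1.89, 1.89, 2.39, 2.39, 3.01, 3.01, 3.01].

## Interface

Orientations are given as a unit quaternion [w, x, y, z].
In Python, from bench import arm gives the robot as it stands. The module is installed in compiled form; this text tells all that it offers.
- The arm moves only by the tool arm_command, never from a script. Its arguments are lists of equal length, an entry for each row: "dp": the shift along the tool's x, y, z in mm, a list of three; "rot": the turn, a rotation vector about the tool's x, y, z in degrees, a list of three. A call has 1 to 8 rows; each row shifts and turns the commanded pose from where the row before left it, along the tool's axes as they then stand; what a row does not reach is not made up. A row lasts 1/10 s, in which the tool goes at most 50 mm and 8.59 degrees, less where a joint would pass 70% of its speed; a pose out of reach is approached as far as the arm can. A call is refused whole if a number of a shift passes 50 or a number of a turn 8.59, either way. A call with a gripper value outside its range is refused whole. "fingers" is the finger opening in mm, from 0 to 94, set as the call begins (left out, the last holds). The fingers move at their own pace and stop on an object; "newtons" is the grip in N (left out, the last holds). Time passes only in rows, so rows that do not move let the fingers close. It gives the time, the measured TCP pose, the force and the opening at its end, in the units of the state.
- arm.get_obs(): the state, without advancing time (a new reading comes with each control period).
- arm.snapshot(name): name is "scene" or "top" or "wrist"; returns the picture (384x512x3 uint8, red, green, blue); there is no depth.
- arm.camera_info(name): a dict with "fx", "fy", "cx", "cy" (pixels), "R" (3x3) and "t" (3): a world point X has camera coordinates R X + t; the wrist camera has in their place "hand_eye" (4x4, takes a point from camera to tool coordinates, whose origin is the TCP and whose axes are the flange's). Camera axes: x right, y down, z forward; pixel columns grow to the right and rows downward; lengths in mm; the calibration is good to about 2 mm. A picture is of the moment at which its call begins: read the wrist's pose just before it. camera_info takes no time and is no camera call.
- arm.hand_in(): hands the job in, once; it reports no verdict.
The state is a dict: "time_s": time; "q": joint angles; "qvel": joint speeds; "joint_torque": joint torques, N m; "ee_pos": TCP position; "orientation": TCP orientation; "force": force on the tool from outside, world axes, zero at the start; "ft_torque": the same for the moment, N m; "gripper_width": opening from 0.0 (shut) to 1.0 (fully open).
Only numpy, scipy, OpenCV 4.12 (cv2) and the standard library are available. Lean on these libraries where they do the work, as an engineer would, in place of code of your own. Each camera call takes 0.05 s, during which the arm holds its last target.

## Working session

There is one attempt and no reset: what is moved stays moved. The work goes in short steps, Python scripts to look and compute and a tool call to move; the robot and the scene stay as the last step left them, time stands still between calls to the robot, and variables do not carry over. Pictures are saved under pics/ and viewed, and the job is handed in when it is done.

Besides the shell and the picture viewer there is one more tool, called after ">>>" by a JSON object that holds its "method" and its "body". arm_command: Moves the arm, as the interface text tells. Its arguments: {"type":"object","properties":{"dp":{"type":"array"},"rot":{"type":"array"},"fingers":{"type":"number"},"newtons":{"type":"number"}},"required":["dp","rot"]}

```bash
mkdir -p pics
cat > h.py <<'E'
import numpy as np, cv2
from bench import arm
from scipy.spatial.transform import Rotation as Ro
def snap(n,f):
    o=arm.get_obs(); im=arm.snapshot(n); cv2.imwrite('pics/'+f,im[:,:,::-1]); np.savez('pics/'+f+'.npz',im=im,p=o['ee_pos'],q=o['orientation']); return im
def camray(n,uv,f=None):
    c=arm.camera_info(n); uv=np.atleast_2d(uv).astype(float)
    d=np.c_[(uv[:,0]-c['cx'])/c['fx'],(uv[:,1]-c['cy'])/c['fy'],np.ones(len(uv))]
    if n=='wrist':
        z=np.load('pics/'+f+'.npz'); q=z['q']; R=Ro.from_quat([q[1],q[2],q[3],q[0]]).as_matrix()
        H=np.array(c['hand_eye']); o=R@H[:3,3]+z['p']; return o,d@(R@H[:3,:3]).T
    R=np.array(c['R']);t=np.array(c['t']); return -R.T@t, d@R
def plane(n,uv,z,f=None):
    o,d=camray(n,uv,f); s=(z-o[2])/d[:,2]; return o+d*s[:,None]
E
python3 - <<'E'
from h import *
for n in ['scene','top','wrist']:
    snap(n,n+'0.png'); print(arm.camera_info(n))
print(arm.get_obs())
E
```

```text
{'fx': 457.92777281651064, 'fy': 457.92777281651064, 'cx': 252.67989962203853, 'cy': 198.54129538525504, 'R': array([[-0.74790574, -0.66372266,  0.0104519 ],
       [-0.51471606,  0.56991341, -0.64052016],
       [ 0.41917106, -0.48442847, -0.76787022]]), 't': array([431.22819832, 243.16130957, 908.18732017])}
{'fx': 371.4636746618256, 'fy': 371.4636746618256, 'cx': 256.18372445179403, 'cy': 189.92792398942464, 'R': array([[-0.0028442 , -0.99915246, -0.04106434],
       [-0.98568149,  0.00972438, -0.16833725],
       [ 0.1685939 ,  0.03999757, -0.98487374]]), 't': array([132.75021264, 501.78702064, 867.16349907])}
{'fx': 270.85507882925157, 'fy': 270.85507882925157, 'cx': 258.571820728636, 'cy': 189.72320986948515, 'hand_eye': array([[-4.08418968e-04, -9.68859295e-01, -2.47611588e-01,
         6.99236449e+01],
       [ 9.99999254e-01, -1.10632874e-04, -1.21654636e-03,
        -3.57118703e-01],
       [ 1.15126826e-03, -2.47611901e-01,  9.68858618e-01,
         2.01343467e+01],
       [ 0.00000000e+00,  0.00000000e+00,  0.00000000e+00,
         1.00000000e+00]])}
{'time_s': 0.15, 'q': array([ 1.12152003,  0.4178388 , -0.01030539,  1.61397295,  0.00468223,
        1.11070806, -0.05301836]), 'qvel': array([ 8.68201364e-05, -3.25001271e-04, -1.03275191e-04, -2.76581355e-03,
        1.11640909e-03,  1.09593786e-03, -4.30337987e-04]), 'joint_torque': array([ 7.36313414e-04, -8.51536417e+01,  6.39176723e-01, -4.26142681e+01,
       -4.88342880e-02,  1.71423121e-02,  1.77932361e-04]), 'ee_pos': array([ 247.83261444, -573.67210993,  404.19414581]), 'orientation': array([-4.35248892e-04,  9.79288305e-01,  2.02470275e-01, -1.20407972e-04]), 'force': array([-0.46157561, -0.36331823, -0.01399847]), 'ft_torque': array([-0.03128831, -0.01462353,  0.03351719]), 'gripper_width': 0.9991676087518538}
```

View pics/scene0.png

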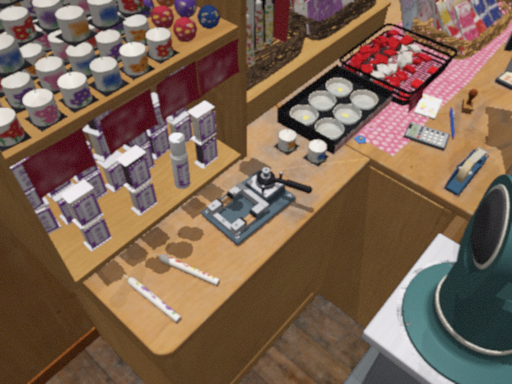

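View pics/top0.png

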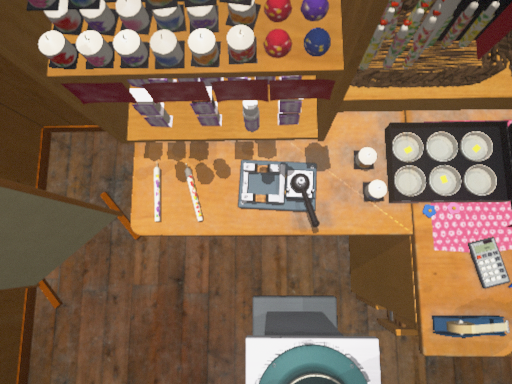

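View pics/wrist0.png

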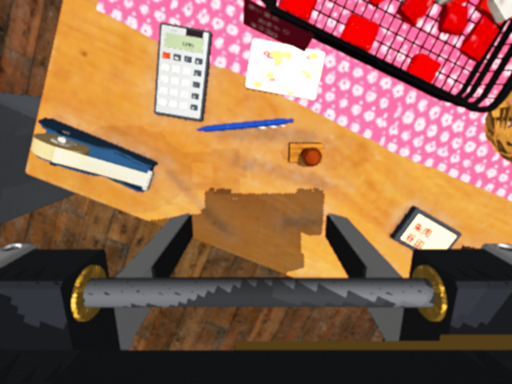

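Run:
```python
from h import *
t=cv2.imread('pics/top0.png'); s=cv2.imread('pics/scene0.png')
cv2.imwrite('pics/tc.png',cv2.resize(t[135:240,135:335],None,fx=4,fy=4,interpolation=cv2.INTER_CUBIC))
cv2.imwrite('pics/sc.png',cv2.resize(s[155:330,115:325],None,fx=3.4,fy=3.4,interpolation=cv2.INTER_CUBIC))
for uv,z in [((193,195),17),((157,195),17),((276,187),20),((300,182),60),((313,220),70),((366,158),66),((376,190),66)]:
    print(uv,plane('top',uv,z).round(0))
print(plane('top',[(130,235),(400,235),(320,140)],0).round())
```

```text
(193, 195) [[496. 292.  17.]]
(157, 195) [[497. 385.  17.]]
(276, 187) [[514.  81.  20.]]
(300, 182) [[518.  23.  60.]]
(313, 220) [[426.  -4.  70.]]
(366, 158) [[ 574. -136.   66.]]
(376, 190) [[ 496. -155.   66.]]
[[ 396.  455.    0.]
 [ 393. -226.    0.]
 [ 642.  -36.    0.]]
```

View pics/tc.png

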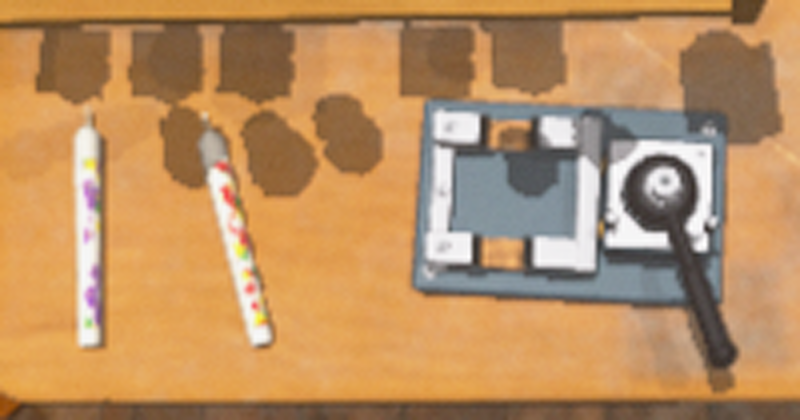

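View pics/sc.png

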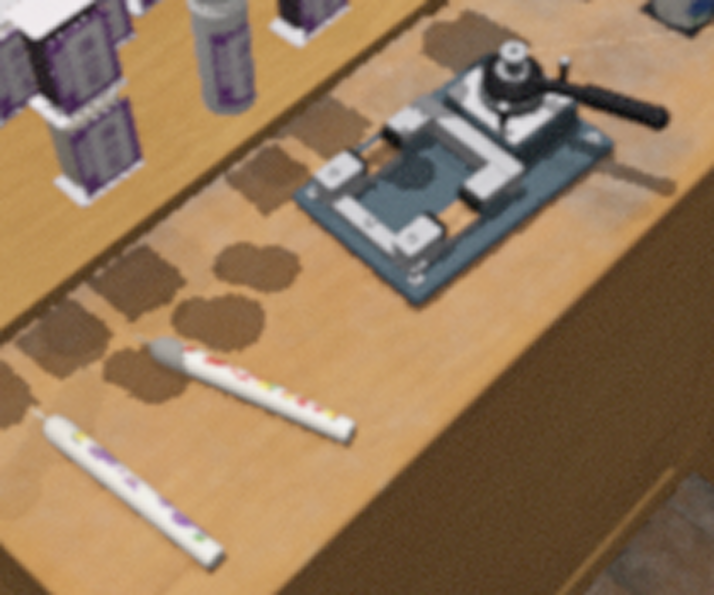

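>>> {"method": "arm_command", "body": {"dp": [[0,0,0],[0,0,0],[0,0,0],[30,-45,0],[30,-45,0],[30,-45,0],[30,-45,0],[30,-45,0]], "rot": [[0,0,7.8],[0,0,7.8],[0,0,7.8],[0,0,0],[0,0,0],[0,0,0],[0,0,0],[0,0,0]]}}

```text
time_s: 0.95
ee_pos: [387.4, -363.9, 404.6]
orientation: [-0.0, 1.0, -0.0, -0.0]
force: [1.5, -2.0, -0.3]
gripper_width: 1.001
```

>>> {"method": "arm_command", "body": {"dp": [[30,-45,0],[20,-45,0],[0,-50,0],[0,-50,0],[0,-50,0],[0,-50,0],[0,-50,0],[0,-50,0]], "rot": [[0,0,0],[0,0,0],[0,0,0],[0,0,0],[0,0,0],[0,0,0],[0,0,0],[0,0,0]]}}

```text
time_s: 1.75
ee_pos: [434.1, 22.7, 404.8]
orientation: [0.0, 1.0, -0.0, 0.0]
force: [1.3, 0.4, 0.2]
gripper_width: 1.0
```

>>> {"method": "arm_command", "body": {"dp": [[0,-50,0],[0,-50,0],[0,-50,0],[0,-25,0],[0,0,0],[0,0,0]], "rot": [[0,0,0],[0,0,0],[0,0,0],[0,0,0],[0,0,0],[0,0,0]]}}

```text
time_s: 2.35
ee_pos: [434.7, 195.8, 404.4]
orientation: [0.0, 1.0, 0.0, -0.0]
force: [0.3, -0.9, -0.1]
gripper_width: 1.002
```

Run:
```python
from h import *
im=snap('wrist','w1.png')
cv2.imwrite('pics/w1x.png',cv2.resize(im[60:260,:,::-1],None,fx=1.56,fy=1.56,interpolation=cv2.INTER_CUBIC))
```

```text
(no output)
```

View pics/w1.png

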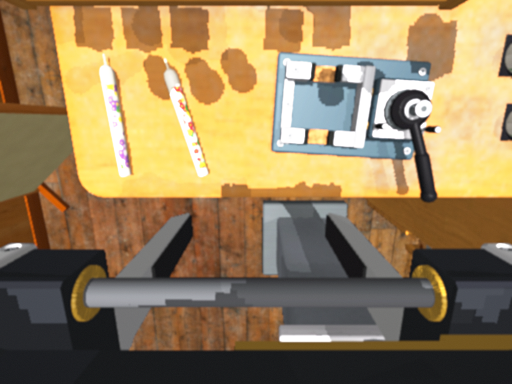

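Run:
```python
from h import *
im=cv2.imread('pics/w1.png')
cv2.imwrite('pics/w1a.png',cv2.resize(im[50:185,150:220],None,fx=4.4,fy=4.4,interpolation=cv2.INTER_CUBIC))
cv2.imwrite('pics/w1b.png',cv2.resize(im[45:210,265:445],None,fx=3.6,fy=3.6,interpolation=cv2.INTER_CUBIC))
```

```text
(no output)
```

View pics/w1a.png

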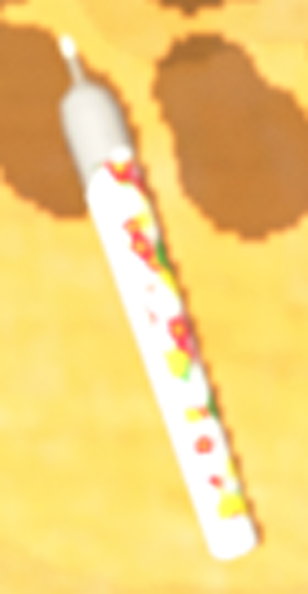

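View pics/w1b.png

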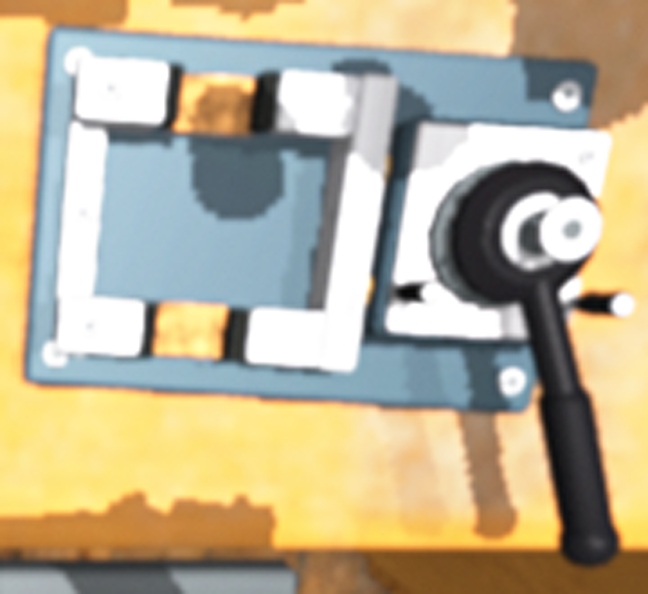

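Run:
```python
from h import *
def B(p): return np.array(p)/3.6+[265,45]-0.36
def A(p): return np.array(p)/4.4+[150,50]-0.38
f='w1.png'
P=lambda p,z: plane('wrist',p,z,f).round(1)
c=np.array([[52,28],[598,62],[525,412],[27,382]])
for z in(0,8,12): 
    q=P(B(c),z); print('plate',z,q[:,:2].tolist(),[np.linalg.norm(q[i]-q[(i+1)%4]).round(1) for i in range(4)])
print('cork z26 top',P(B([[178,103],[260,106],[150,329],[230,332]]),26)[:,:2].tolist())
print('cork near/far edges',P(B([[215,75],[220,133],[190,303],[190,360]]),26)[:,:2].tolist())
print('left pad face z40',P(B([[182,97],[153,328]]),40)[:,:2].tolist())
print('post edges x z40: ',P(B([[122,60],[122,125],[100,300],[100,353]]),40)[:,:2].tolist())
print('right post',P(B([[310,72],[310,135],[285,308],[285,362]]),40)[:,:2].tolist())
print('handle end,',P(B([[590,540],[565,395],[540,290],[572,232]]),70)[:,:2].tolist())
print('hub',P(B([[525,232]]),70)[:,:2].tolist())
# candle
for z in (8.5,):
  print('cand',P(A([[66,42],[76,82],[97,130],[105,190],[235,550]]),z)[:,:2].tolist())
  print('sides',P(A([[62,130],[130,130],[92,195],[150,195],[213,550],[258,545]]),z)[:,:2].tolist())
```

```text
plate 0 [[589.6, 169.2], [578.2, -28.9], [450.9, -20.2], [462.7, 176.6]] [np.float64(198.4), np.float64(127.6), np.float64(197.2), np.float64(127.1)]
plate 8 [[587.8, 169.8], [576.7, -24.3], [452.0, -15.7], [463.6, 177.0]] [np.float64(194.4), np.float64(125.0), np.float64(193.0), np.float64(124.4)]
plate 12 [[586.9, 170.0], [575.9, -21.9], [452.6, -13.5], [464.0, 177.2]] [np.float64(192.2), np.float64(123.6), np.float64(191.0), np.float64(123.1)]
cork z26 top [[560.4, 127.5], [559.5, 99.5], [484.6, 133.8], [483.5, 104.8]]
cork near/far edges [[569.3, 115.4], [550.8, 112.6], [493.8, 119.8], [473.5, 118.7]]
left pad face z40 [[560.1, 129.0], [485.7, 135.2]]
post edges x z40:  [[571.2, 149.0], [551.5, 148.3], [495.2, 153.8], [477.2, 153.3]]
right post [[567.6, 87.7], [548.4, 86.0], [492.5, 89.9], [474.0, 88.5]]
handle end, [[417.8, -8.6], [466.2, 7.0], [499.1, 19.7], [516.5, 12.3]]
hub [[516.5, 26.8]]
cand [[579.9, 315.6], [569.2, 313.6], [556.1, 308.5], [539.4, 307.4], [430.1, 274.2]]
sides [[556.1, 318.8], [556.1, 298.8], [538.0, 311.4], [538.0, 294.1], [430.1, 281.3], [431.7, 266.8]]
```

>>> {"method": "arm_command", "body": {"dp": [[29.5,-48,0],[29.5,-48,0],[0,0,45],[0,0,45],[0,0,0],[0,0,0]], "rot": [[0,0,0],[0,0,0],[0,0,-7.5],[0,0,-7.5],[0,0,0],[0,0,0]], "fingers": 50}}

```text
time_s: 3.0
ee_pos: [487.6, 280.1, 315.5]
orientation: [0.0, 0.992, 0.128, -0.0]
force: [-0.2, -0.5, 1.0]
gripper_width: 0.542
```

Run:
```python
from h import *
im=snap('wrist','w2.png')
print(arm.get_obs()['ee_pos'],arm.get_obs()['orientation'])
```

```text
[487.8454324  280.51175634 316.66525245] [-1.92223389e-04  9.91802858e-01  1.27774935e-01  7.87441231e-04]
```

View pics/w2.png

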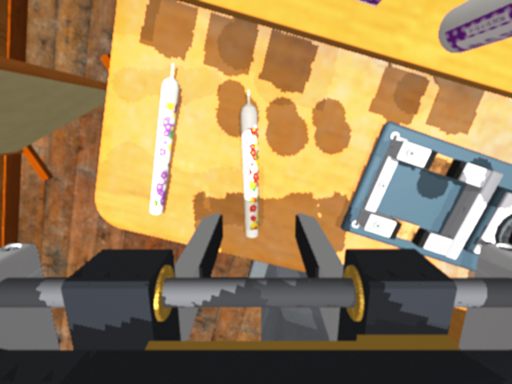

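```bash
cat >> h.py <<'E'
def delta(target):
    o=arm.get_obs(); q=o['orientation']; R=Ro.from_quat([q[1],q[2],q[3],q[0]])
    x=R.as_matrix()[:,0]; print('pose',o['ee_pos'].round(1),'yaw',np.degrees(np.arctan2(x[1],x[0])).round(2),'F',o['force'].round(2),'T',o['ft_torque'].round(3),'t',o['time_s'],'w',round(o['gripper_width']*94,1))
    print('tool delta',(R.inv().apply(np.array(target)-o['ee_pos'])).round(1))
E
python3 - <<'E'
from h import *
im=cv2.imread('pics/w2.png')
cv2.imwrite('pics/w2a.png',cv2.resize(im[80:250,215:285],None,fx=4,fy=4,interpolation=cv2.INTER_CUBIC))
E
```

```text
(no output)
```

View pics/w2a.png

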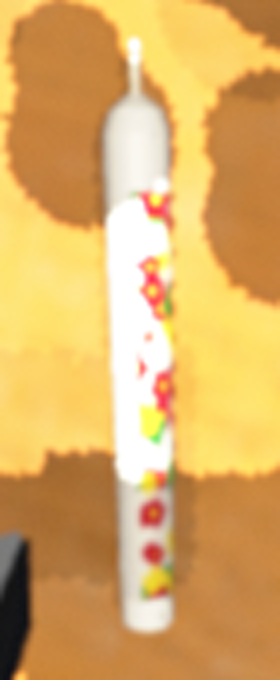

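Run:
```python
from h import *
A=lambda p: np.array(p)/4+[215,80]-.375
p=plane('wrist',A([[134,42],[136,130],[140,300],[147,500],[149,625]]),8.5,'w2.png'); print(p.round(1))
d=p[0]-p[4]; L=np.linalg.norm(d); u=(p[1]-p[4]);u/=np.linalg.norm(u); print(L,np.degrees(np.arctan2(u[1],u[0])),np.degrees(np.arctan2(d[1],d[0])))
m=p[4]+66/157*d; m2=p[0]-91/157*d; print(m,m2)
t=[m[0],m[1],202]; delta(t)
```

```text
[[580.6 315.6   8.5]
 [560.3 309.9   8.5]
 [518.6 298.4   8.5]
 [465.4 282.9   8.5]
 [429.3 273.2   8.5]]
157.20742978857794 15.678915984191663 15.650604676836931
[492.90770224 290.98255112   8.5       ] [492.90770224 290.98255112   8.5       ]
pose [487.8 280.5 316.7] yaw 14.68 F [-0.89 -0.07  0.19] T [-0.008  0.021  0.032] t 3.05 w 50.4
tool delta [  7.4  -8.8 114.7]
```

>>> {"method": "arm_command", "body": {"dp": [[4,-4.5,20],[3.5,-4.3,30],[0,0,35],[0,0,22],[0,0,7],[0,0,0]], "rot": [[0,0,-0.5],[0,0,-0.4],[0,0,0],[0,0,0],[0,0,0],[0,0,0]]}}

```text
time_s: 3.65
ee_pos: [492.7, 291.4, 202.0]
orientation: [-0.0, 0.991, 0.137, 0.001]
force: [0.1, -0.4, -0.4]
gripper_width: 0.532
```

```bash
python3 -c "
from h import *
delta([492.9,291,202])"
```

```text
pose [492.7 291.4 202. ] yaw 15.75 F [ 0.12 -0.36 -0.42] T [-0.002 -0.021  0.027] t 3.65 w 50.0
tool delta [0.1 0.5 0. ]
```

Grip gently.

>>> {"method": "arm_command", "body": {"dp": [[0,0,0],[0,0,0],[0,0,0],[0,0,0],[0,0,0],[0,0,0]], "rot": [[0,0,0],[0,0,0],[0,0,0],[0,0,0],[0,0,0],[0,0,0]], "fingers": 10, "newtons": 12}}

```text
time_s: 4.25
ee_pos: [492.2, 291.4, 201.0]
orientation: [-0.0, 0.99, 0.138, 0.0]
force: [-0.1, -1.8, 6.0]
gripper_width: 0.181
```

>>> {"method": "arm_command", "body": {"dp": [[0,0,-10],[0,0,-30],[0,0,-30],[0,0,-20],[0,0,0]], "rot": [[0,0,0],[0,0,0],[0,0,6],[0,0,6],[0,0,6.5]]}}

```text
time_s: 4.75
ee_pos: [492.6, 291.9, 294.1]
orientation: [-0.001, 1.0, -0.025, 0.002]
force: [0.4, 0.5, -0.9]
gripper_width: 0.178
```

```bash
python3 -c "
from h import *
delta([522,118,294])"
```

```text
pose [492.6 291.9 294.1] yaw -2.88 F [ 0.43  0.46 -0.93] T [0.097 0.052 0.016] t 4.75 w 16.8
tool delta [ 38.2 172.2  -0.2]
```

>>> {"method": "arm_command", "body": {"dp": [[8,30,0],[8,40,0],[8,40,0],[8,40,0],[6,22,0],[0,0,0],[0,0,0]], "rot": [[0,0,0.4],[0,0,0],[0,0,0],[0,0,0],[0,0,0],[0,0,0],[0,0,0]]}}

```text
time_s: 5.45
ee_pos: [521.1, 117.7, 291.2]
orientation: [-0.0, 1.0, -0.027, 0.0]
force: [-1.1, 0.7, -0.6]
gripper_width: 0.18
```

Run:
```python
from h import *
delta([522,118,229])
for n in ['scene','top','wrist']: snap(n,n+'3.png')
s=cv2.imread('pics/scene3.png');w=cv2.imread('pics/wrist3.png');t=cv2.imread('pics/top3.png')
cv2.imwrite('pics/s3.png',cv2.resize(s[120:260,180:340],None,fx=4,fy=4,interpolation=cv2.INTER_CUBIC))
cv2.imwrite('pics/w3.png',cv2.resize(w[0:300,100:512],None,fx=1.9,fy=1.9,interpolation=cv2.INTER_CUBIC))
```

```text
pose [521.1 117.7 291.2] yaw -3.07 F [-1.14  0.71 -0.61] T [ 0.049  0.065 -0.001] t 5.45 w 16.9
tool delta [ 0.8 -0.3 62.2]
```

View pics/s3.png

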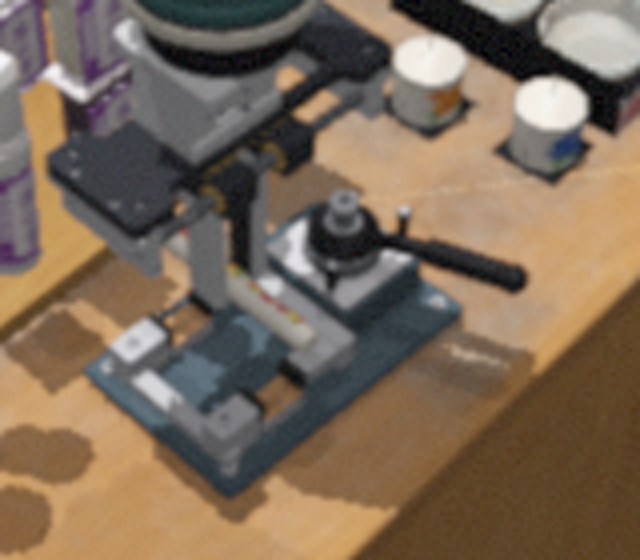

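View pics/w3.png

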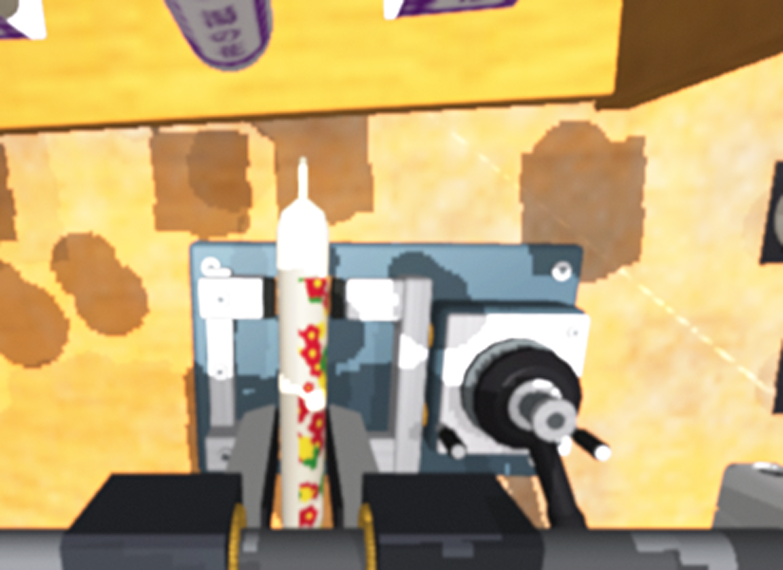

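Run:
```python
from h import *
A=lambda p: np.array(p)/1.9+[100,0]-.25
print(plane('wrist',A([[278,298],[331,298],[346,298],[263,298]]),40,'wrist3.png').round(1))
print('plate',plane('wrist',A([[191,243],[581,245]]),4,'wrist3.png').round(1))
print('candle tip/side',plane('wrist',A([[302,158],[278,260],[328,260],[281,460],[326,460]]),98,'wrist3.png').round(1))
for z in (50,70,88): print('hub',z,plane('wrist',A([[525,392],[550,417]]),z,'wrist3.png').round(1).tolist())
w=cv2.imread('pics/wrist3.png')[130:180,230:300]
cv2.imwrite('pics/w3b.png',cv2.resize(w,None,fx=9,fy=9,interpolation=cv2.INTER_CUBIC))
```

```text
[[561.4 127.3  40. ]
 [560.2 103.5  40. ]
 [559.9  96.8  40. ]
 [561.8 134.   40. ]]
plate [[586.9 171.5   4. ]
 [575.7 -25.4   4. ]]
candle tip/side [[612.5 113.8  98. ]
 [581.3 123.3  98. ]
 [580.5 106.8  98. ]
 [509.7 126.8  98. ]
 [508.9 110.4  98. ]]
hub 50 [[514.8, 18.5, 50.0], [502.2, 6.5, 50.0]]
hub 70 [[521.6, 27.2, 70.0], [510.2, 16.3, 70.0]]
hub 88 [[527.8, 35.1, 88.0], [517.4, 25.1, 88.0]]
```

View pics/w3b.png

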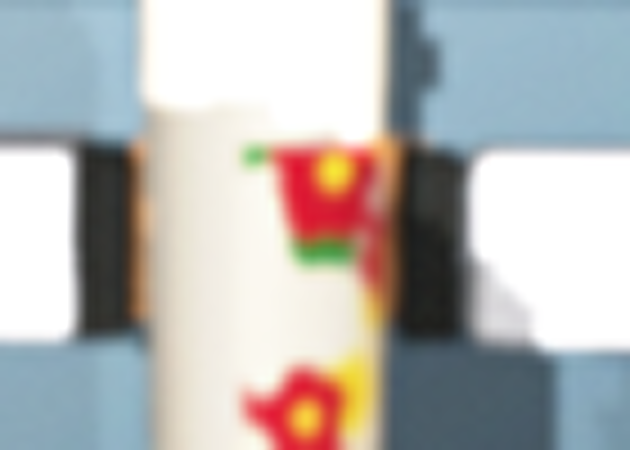

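>>> {"method": "arm_command", "body": {"dp": [[0.5,0,10],[0.3,-0.3,20],[0,0,20],[0,0,9],[0,0,2.5],[0,0,0]], "rot": [[0,0,0.3],[0,0,0],[0,0,0],[0,0,0],[0,0,0],[0,0,0]]}}

```text
time_s: 6.2
ee_pos: [521.9, 118.3, 229.1]
orientation: [-0.0, 1.0, -0.029, -0.0]
force: [0.5, -0.0, -0.6]
gripper_width: 0.18
```

Run:
```python
from h import *
delta([522,118,228])
for n in ['scene','wrist']: snap(n,n+'4.png')
s=cv2.imread('pics/scene4.png');w=cv2.imread('pics/wrist4.png')
cv2.imwrite('pics/s4.png',cv2.resize(s[140:260,180:320],None,fx=4.5,fy=4.5,interpolation=cv2.INTER_CUBIC))
cv2.imwrite('pics/w4.png',cv2.resize(w[60:260,180:350],None,fx=3,fy=3,interpolation=cv2.INTER_CUBIC))
```

```text
pose [521.9 118.3 229.1] yaw -3.31 F [ 0.53 -0.05 -0.57] T [ 0.054 -0.004  0.033] t 6.2 w 16.9
tool delta [0.1 0.2 1.1]
```

View pics/s4.png

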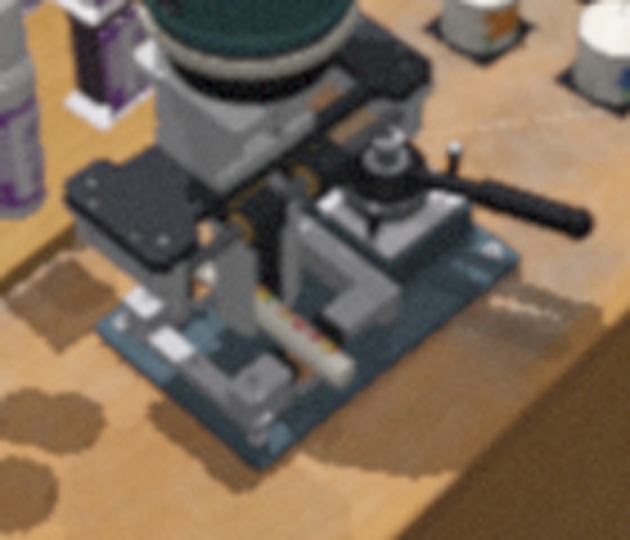

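View pics/w4.png

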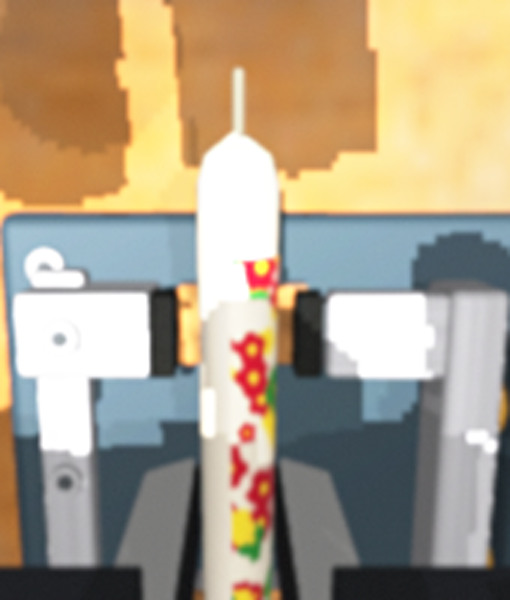

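>>> {"method": "arm_command", "body": {"dp": [[0,0,0.7],[0,0,0.6],[0,0,0]], "rot": [[0,0,0],[0,0,0],[0,0,0]]}}

```text
time_s: 6.6
ee_pos: [522.0, 117.9, 228.1]
orientation: [-0.0, 1.0, -0.029, 0.0]
force: [-0.1, -0.5, -0.3]
gripper_width: 0.179
```

>>> {"method": "arm_command", "body": {"dp": [[0,0,0],[0,0,0],[0,0,0]], "rot": [[0,0,0],[0,0,0],[0,0,0]], "fingers": 28}}

```text
time_s: 6.9
ee_pos: [522.0, 117.9, 227.9]
orientation: [-0.0, 1.0, -0.029, 0.0]
force: [-0.2, -0.2, -0.3]
gripper_width: 0.296
```

>>> {"method": "arm_command", "body": {"dp": [[0,0,-15],[0,0,-40],[0,0,-40],[0,0,0]], "rot": [[0,0,0],[0,0,0],[0,0,0],[0,0,0]]}}

```text
time_s: 7.3
ee_pos: [522.9, 118.6, 328.6]
orientation: [-0.001, 1.0, -0.029, 0.004]
force: [1.3, 0.2, -0.4]
gripper_width: 0.296
```

Run:
```python
from h import *
delta([522,118,228])
for n in ['scene','wrist']: snap(n,n+'5.png')
s=cv2.imread('pics/scene5.png');w=cv2.imread('pics/wrist5.png')
cv2.imwrite('pics/s5.png',cv2.resize(s[140:260,180:320],None,fx=4.5,fy=4.5,interpolation=cv2.INTER_CUBIC))
cv2.imwrite('pics/w5.png',cv2.resize(w[40:270,170:450],None,fx=2.6,fy=2.6,interpolation=cv2.INTER_CUBIC))
```

```text
pose [522.9 118.6 328.6] yaw -3.32 F [ 1.31  0.22 -0.43] T [ 0.019 -0.042 -0.   ] t 7.3 w 27.8
tool delta [ -1.6   0.8 100.6]
```

View pics/s5.png

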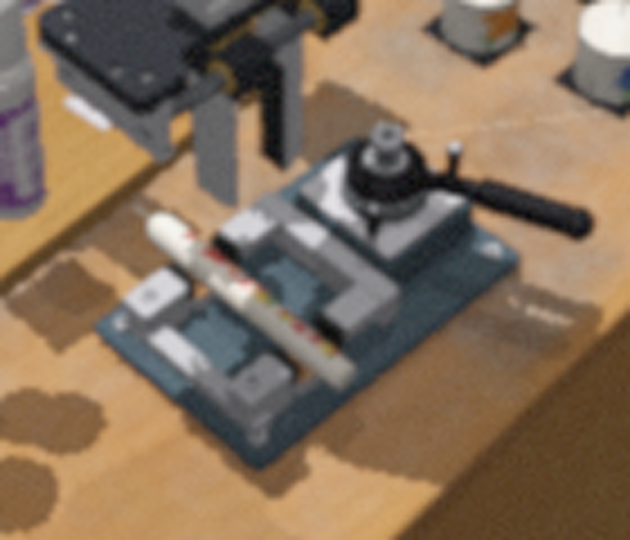

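View pics/w5.png

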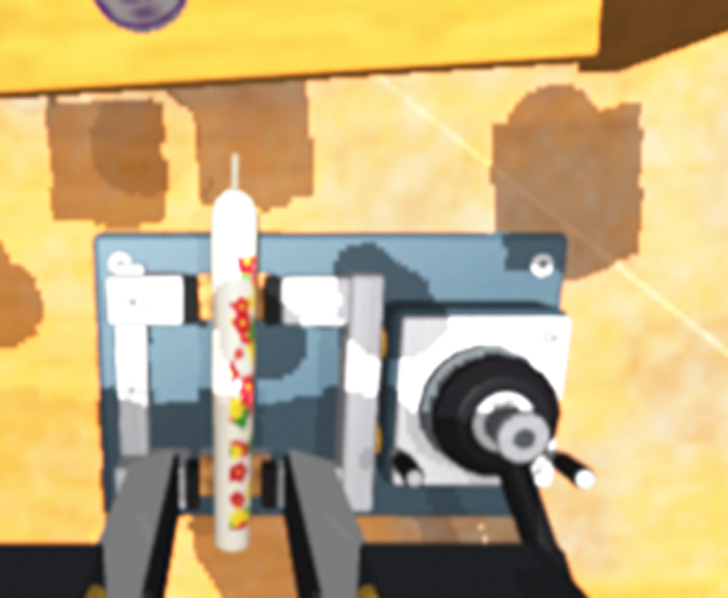

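>>> {"method": "arm_command", "body": {"dp": [[-29,31.5,-3],[-29,31.5,-3],[-29,31.5,-3],[-29,31.5,-3],[0,0,0],[0,0,0],[0,0,0],[0,0,0]], "rot": [[0,0,0],[0,0,0],[0,0,0],[0,0,0],[0,0,-7.3],[0,0,-7.3],[0,0,-7.2],[0,0,0]], "fingers": 40}}

```text
time_s: 8.2
ee_pos: [398.5, -1.2, 334.4]
orientation: [-0.0, 0.987, 0.162, -0.001]
force: [-1.0, -0.6, -0.4]
gripper_width: 0.422
```

Run:
```python
from h import *
A=lambda p: np.array(p)/2.6+[170,40]-.3
p=plane('wrist',A([[235,155],[234,545],[185,298],[268,298]]),34.5,'wrist5.png').round(1); print(p.tolist())
snap('wrist','w6.png'); w=cv2.imread('pics/w6.png')
delta([442,0,250])
cv2.imwrite('pics/w6a.png',cv2.resize(w[0:230,150:420],None,fx=2.6,fy=2.6,interpolation=cv2.INTER_CUBIC))
```

```text
[[613.1, 112.2, 34.5], [457.1, 121.6, 34.5], [561.9, 134.4, 34.5], [560.0, 102.5, 34.5]]
pose [398.6  -1.2 334.4] yaw 18.31 F [ 0.08 -0.22  0.38] T [ 0.021 -0.078  0.004] t 8.25 w 40.0
tool delta [41.7 12.6 84.4]
```

View pics/w6a.png

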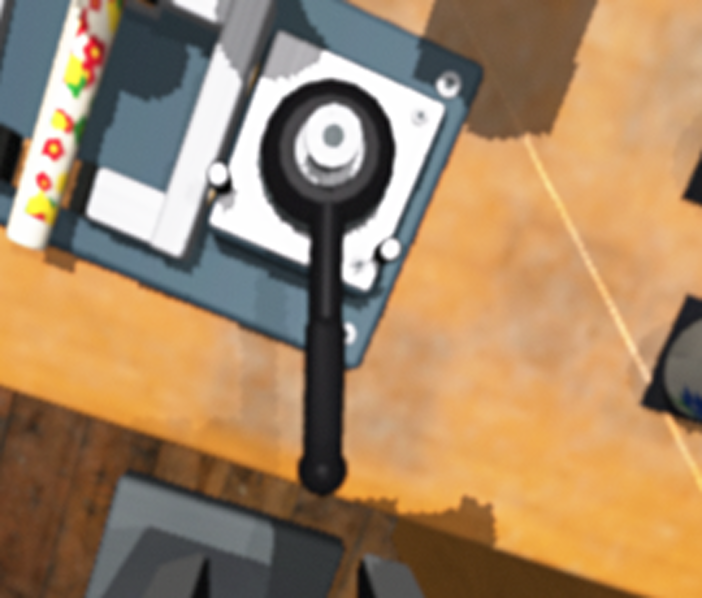

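Run:
```python
from h import *
A=lambda p: np.array(p)/2.6+[150,0]-.3
p=plane('wrist',A([[324.5,325],[323,400],[322,472],[327,230],[322,492]]),74,'w6.png'); print(p.round(1).tolist())
for a,b in((2,0),(2,3)):
  d=p[b]-p[a]; print(np.degrees(np.arctan2(d[1],d[0])),np.linalg.norm(d))
ax=np.array([516.6,24.4]); print([np.linalg.norm(q[:2]-ax).round(1) for q in p])
d=ax-p[1,:2]; print('yaw to axis',np.degrees(np.arctan2(d[1],d[0])))
# hub outer circle (black), height maybe 70
for z in (60,70,80,90):print(z,plane('wrist',A([[327,150],[332,136]]),z,'w6.png').round(1)[:,:2].tolist())
```

```text
[[465.3, 7.4, 74.0], [441.7, -0.3, 74.0], [417.9, -8.4, 74.0], [493.5, 16.5, 74.0], [411.1, -10.7, 74.0]]
18.41140016022309 49.93765176167899
18.207003309315887 79.61214375742868
[np.float64(54.0), np.float64(78.9), np.float64(104.0), np.float64(24.4), np.float64(111.2)]
yaw to axis 18.285497162574025
60 [[518.7, 24.6], [523.3, 24.4]]
70 [[516.6, 24.4], [520.9, 24.3]]
80 [[514.5, 24.3], [518.6, 24.2]]
90 [[512.4, 24.2], [516.3, 24.0]]
```

>>> {"method": "arm_command", "body": {"dp": [[20,6,10],[20,6,20],[2,0.7,30],[0,0,20],[0,0,4.4],[0,0,0]], "rot": [[0,0,0],[0,0,0],[0,0,0],[0,0,0],[0,0,0],[0,0,0]]}}

```text
time_s: 8.85
ee_pos: [442.5, 0.3, 250.1]
orientation: [-0.0, 0.987, 0.16, -0.001]
force: [0.1, -0.1, 0.9]
gripper_width: 0.427
```

Run:
```python
from h import *
delta([442.5,-0.1,250])
```

```text
pose [4.425e+02 3.000e-01 2.501e+02] yaw 18.36 F [ 0.05 -0.07  0.87] T [0.051 0.025 0.034] t 8.85 w 40.1
tool delta [-0.1  0.4  0.1]
```

>>> {"method": "arm_command", "body": {"dp": [[0,0,0],[0,0,0],[0,0,0],[0,0,0]], "rot": [[0,0,0],[0,0,0],[0,0,0],[0,0,0]], "fingers": 5, "newtons": 25}}

```text
time_s: 9.25
ee_pos: [442.8, 0.0, 251.0]
orientation: [0.0, 0.987, 0.16, 0.0]
force: [1.6, -1.5, 0.2]
gripper_width: 0.148
```

```bash
cat >> h.py <<'E'
AX=np.array([516.6,24.4])
def lev(sw=None):
    o=arm.get_obs(); q=o['orientation']; M=Ro.from_quat([q[1],q[2],q[3],q[0]]).as_matrix()
    p=o['ee_pos']; r=AX-p[:2]; a=np.degrees(np.arctan2(r[1],r[0])); yaw=np.degrees(np.arctan2(M[1,0],M[0,0]))
    F=o['force']; T=o['ft_torque']; er=-r/np.hypot(*r); et=np.array([er[1],-er[0]])  # clockwise tangential
    Maxis=(T[2]+((p[0]-AX[0])*F[1]-(p[1]-AX[1])*F[0])/1000)
    print('t',round(o['time_s'],2),'swing deg pos',(-3.3-a).round(2),'yaw',(-3.3-yaw).round(2),'r',np.hypot(*r).round(1),'z',p[2].round(1),'Ft(cw)',(F[:2]@et).round(2),'Fr',(F[:2]@er).round(2),'Fz',F[2].round(2),'Tz',T[2].round(3),'M@axis',Maxis.round(3),'w',round(94*o['gripper_width'],1))
E
python3 -c "
from h import *
lev()"
```

```text
t 9.25 swing deg pos -21.59 yaw -21.74 r 77.7 z 251.0 Ft(cw) -1.95 Fr -1.07 Fz 0.22 Tz -0.241 M@axis -0.089 w 13.9
```

>>> {"method": "arm_command", "body": {"dp": [[0.1,-4,0],[0.3,-6.8,0],[0.3,-6.8,0],[0.3,-6.8,0],[0.3,-6.8,0],[0.3,-6.8,0],[0,0,0]], "rot": [[0,0,3],[0,0,5],[0,0,5],[0,0,5],[0,0,5],[0,0,5],[0,0,0]]}}

```text
time_s: 9.95
ee_pos: [440.1, 37.9, 250.8]
orientation: [0.0, 0.996, -0.084, 0.001]
force: [2.1, -4.9, -0.5]
gripper_width: 0.148
```

```bash
python3 -c "
from h import *
lev()"
```

```text
t 9.95 swing deg pos 6.7 yaw 6.34 r 77.7 z 250.8 Ft(cw) -4.49 Fr -2.95 Fz -0.47 Tz -0.035 M@axis 0.314 w 13.9
```

>>> {"method": "arm_command", "body": {"dp": [[0.3,-6.8,0],[0.3,-6.8,0],[0.3,-6.8,0]], "rot": [[0,0,5],[0,0,5],[0,0,5]]}}

```text
time_s: 10.25
ee_pos: [446.0, 56.8, 250.7]
orientation: [0.0, 0.977, -0.214, 0.0]
force: [2.8, -4.7, 0.8]
gripper_width: 0.142
```

```bash
python3 -c "
from h import *
lev()"
```

```text
t 10.25 swing deg pos 21.35 yaw 21.36 r 77.7 z 250.7 Ft(cw) -3.07 Fr -4.46 Fz 0.83 Tz 0.232 M@axis 0.471 w 13.4
```

>>> {"method": "arm_command", "body": {"dp": [[0.3,-6.8,0],[0.3,-6.8,0],[0.1,-4,0],[0,0,0]], "rot": [[0,0,5],[0,0,5],[0,0,3],[0,0,0]]}}

```text
time_s: 10.65
ee_pos: [455.1, 72.2, 250.7]
orientation: [0.0, 0.947, -0.321, 0.0]
force: [1.9, -5.0, 1.3]
gripper_width: 0.144
```

Run:
```python
from h import *
lev()
for n in ['scene','top']: snap(n,n+'7.png')
s=cv2.imread('pics/scene7.png');t=cv2.imread('pics/top7.png')
a=cv2.resize(s[155:255,200:320],None,fx=6,fy=5.5,interpolation=cv2.INTER_CUBIC)
cv2.imwrite('pics/s7.png',a)
cv2.imwrite('pics/t7.png',cv2.resize(t[145:225,225:325],None,fx=6,fy=6,interpolation=cv2.INTER_CUBIC))
```

```text
t 10.65 swing deg pos 34.55 yaw 34.18 r 77.8 z 250.7 Ft(cw) -2.79 Fr -4.56 Fz 1.26 Tz 0.248 M@axis 0.465 w 13.5
```

View pics/s7.png

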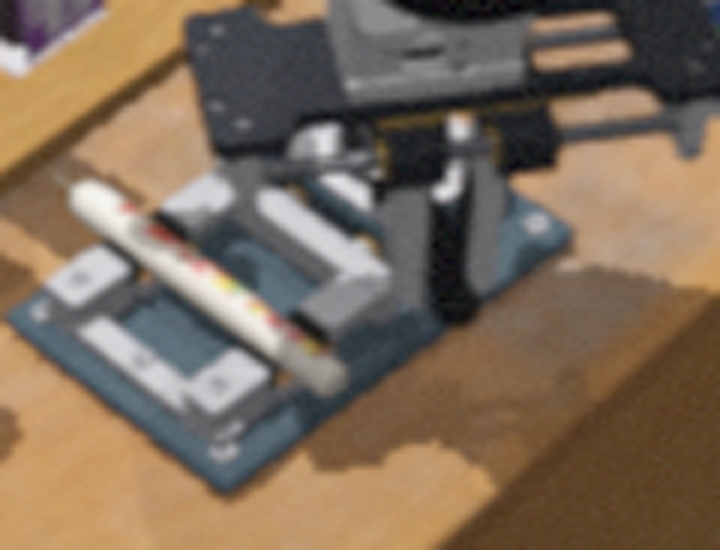

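View pics/t7.png

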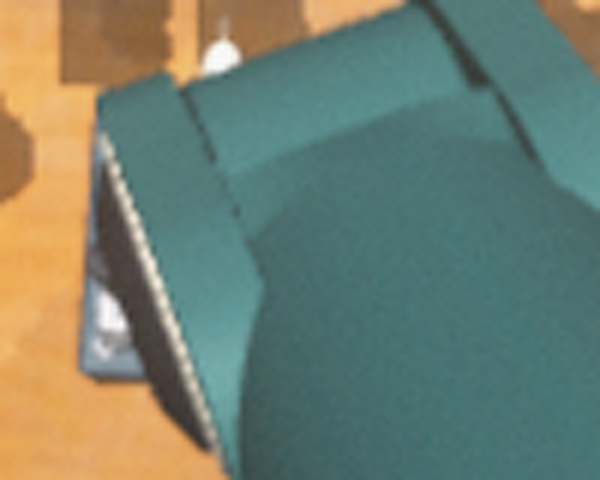

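>>> {"method": "arm_command", "body": {"dp": [[0.4,-4,0],[0.2,-2.2,0],[0,0,0]], "rot": [[0,0,3],[0,0,1.6],[0,0,0]]}}

```text
time_s: 11.05
ee_pos: [459.1, 76.7, 250.5]
orientation: [-0.0, 0.933, -0.359, -0.0]
force: [-1.0, -2.6, 3.9]
gripper_width: 0.149
```

Run:
```python
from h import *
lev()
im=snap('wrist','w8.png')
```

```text
t 11.05 swing deg pos 39.03 yaw 38.78 r 77.7 z 250.5 Ft(cw) -2.63 Fr -1.03 Fz 3.85 Tz 0.371 M@axis 0.575 w 14.0
```

View pics/w8.png

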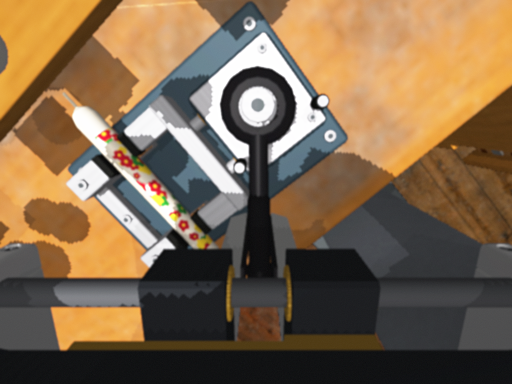

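Run:
```python
from h import *
w=cv2.imread('pics/w8.png')[80:260,50:260]
cv2.imwrite('pics/w8a.png',cv2.resize(w,None,fx=3.5,fy=3.3,interpolation=cv2.INTER_CUBIC))
```

```text
(no output)
```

View pics/w8a.png

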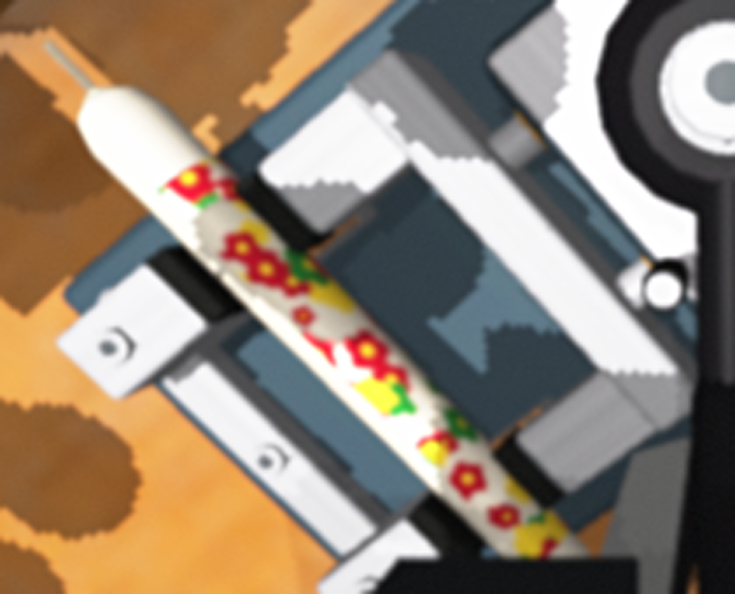

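>>> {"method": "arm_command", "body": {"dp": [[0,2,0],[0,0,-4],[0,0,-4],[0,0,-1],[0,0,0]], "rot": [[0,0,-1.5],[0,0,0],[0,0,0],[0,0,0],[0,0,0]]}}

```text
time_s: 11.6
ee_pos: [457.8, 75.2, 259.6]
orientation: [-0.0, 0.938, -0.347, 0.0]
force: [3.0, -0.5, -4.2]
gripper_width: 0.146
```

Run:
```python
from h import *
lev()
```

```text
t 11.6 swing deg pos 37.52 yaw 37.32 r 77.7 z 259.6 Ft(cw) 1.55 Fr -2.63 Fz -4.16 Tz 0.126 M@axis 0.005 w 13.7
```

>>> {"method": "arm_command", "body": {"dp": [[0.5,7,0],[0.7,10.3,0],[0.7,10.3,0],[0.7,10.3,0],[0.7,10.3,0],[0.7,10.3,0],[0.7,10.3,0],[0,0,0]], "rot": [[0,0,-5.2],[0,0,-7.6],[0,0,-7.6],[0,0,-7.6],[0,0,-7.6],[0,0,-7.6],[0,0,-7.6],[0,0,0]]}}

```text
time_s: 12.4
ee_pos: [440.6, 9.5, 259.3]
orientation: [-0.0, 0.996, 0.09, -0.0]
force: [2.6, 0.4, -4.8]
gripper_width: 0.141
```

Run:
```python
from h import *
lev()
```

```text
t 12.4 swing deg pos -14.41 yaw -13.65 r 77.5 z 259.3 Ft(cw) -0.11 Fr -2.63 Fz -4.8 Tz -0.053 M@axis -0.045 w 13.3
```

>>> {"method": "arm_command", "body": {"dp": [[0.4,6,0],[0.3,6,0],[0,0,0],[0,0,0]], "rot": [[0,0,-5],[0,0,-4.6],[0,0,0],[0,0,0]]}}

```text
time_s: 12.8
ee_pos: [443.6, -1.2, 259.2]
orientation: [0.0, 0.985, 0.17, -0.0]
force: [0.6, -4.9, -4.0]
gripper_width: 0.146
```

Run:
```python
from h import *
lev()
```

```text
t 12.8 swing deg pos -22.64 yaw -22.93 r 77.3 z 259.2 Ft(cw) -4.87 Fr 1.03 Fz -4.03 Tz -0.419 M@axis -0.043 w 13.7
```

Now at −22.7°; lower into the teeth.

>>> {"method": "arm_command", "body": {"dp": [[0,0.3,3],[0,0,3],[0,0,2.4],[0,0,0]], "rot": [[0,0,0],[0,0,0],[0,0,0],[0,0,0]]}}

```text
time_s: 13.2
ee_pos: [443.7, -1.5, 251.0]
orientation: [0.0, 0.985, 0.171, -0.001]
force: [-2.2, -9.2, 5.7]
gripper_width: 0.148
```

Run:
```python
from h import *
lev()
```

```text
t 13.2 swing deg pos -22.84 yaw -22.96 r 77.4 z 251.0 Ft(cw) -7.92 Fr 5.12 Fz 5.71 Tz -0.174 M@axis 0.44 w 13.9
```

>>> {"method": "arm_command", "body": {"dp": [[0,0,0],[0,0,0],[0,0,0]], "rot": [[0,0,0],[0,0,0],[0,0,0]], "fingers": 26}}

```text
time_s: 13.5
ee_pos: [443.9, -0.8, 251.1]
orientation: [-0.0, 0.985, 0.172, 0.0]
force: [1.7, -1.6, -1.3]
gripper_width: 0.273
```

Run:
```python
from h import *
lev()
for n in ['scene','wrist']: snap(n,n+'9.png')
s=cv2.imread('pics/scene9.png');w=cv2.imread('pics/wrist9.png')
cv2.imwrite('pics/s9.png',cv2.resize(s[140:260,200:340],None,fx=4.5,fy=4.5,interpolation=cv2.INTER_CUBIC))
cv2.imwrite('pics/w9.png',cv2.resize(w[0:280,100:400],None,fx=2.1,fy=2.1,interpolation=cv2.INTER_CUBIC))
```

```text
t 13.5 swing deg pos -22.41 yaw -23.07 r 76.9 z 251.1 Ft(cw) -2.05 Fr -1.13 Fz -1.3 Tz 0.027 M@axis 0.184 w 25.7
```

View pics/s9.png

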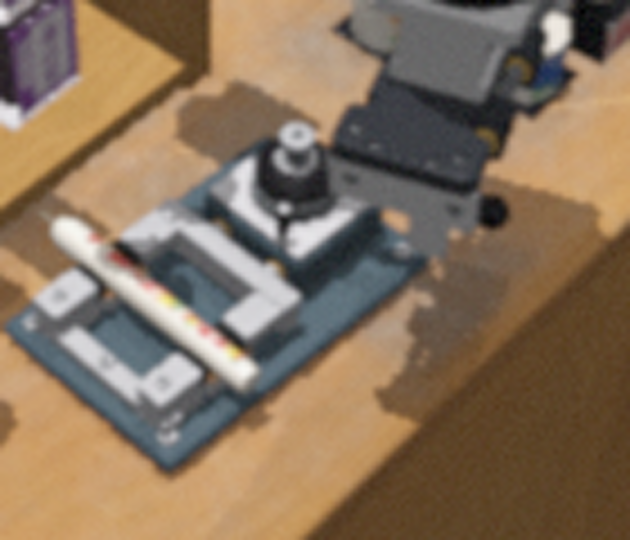

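View pics/w9.png

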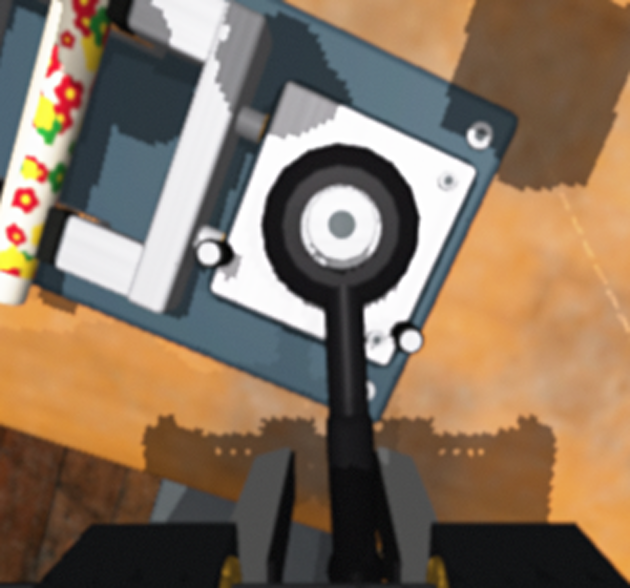

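Run:
```python
from h import *
a=cv2.imread('pics/scene5.png',0).astype(np.float32);b=cv2.imread('pics/scene9.png',0).astype(np.float32)
sl=np.s_[162:180,258:276]
print(cv2.phaseCorrelate(a[sl],b[sl],cv2.createHanningWindow((18,18),cv2.CV_32F)))
c=arm.camera_info('scene')
def pr(X):
    x=c['R']@np.array(X)+c['t']; return c['fx']*x[0]/x[2]+c['cx'],c['fy']*x[1]/x[2]+c['cy']
print(pr([516.6,24.4,90]),pr([516.6,24.4,95]))
cv2.imwrite('pics/cmp.png',cv2.resize(np.hstack([a[155:195,245:290],b[155:195,245:290]]),None,fx=8,fy=8,interpolation=cv2.INTER_NEAREST))
```

```text
((-0.20099343992699303, 0.30016932159921517), 0.8656247210355452)
(np.float64(265.66834881641097), np.float64(169.37493614728024)) (np.float64(265.73931122201924), np.float64(167.8570559973515))[ WARN:0@0.543] global loadsave.cpp:1063 imwrite_ Unsupported depth image for selected encoder is fallbacked to CV_8U.
```

View pics/cmp.png

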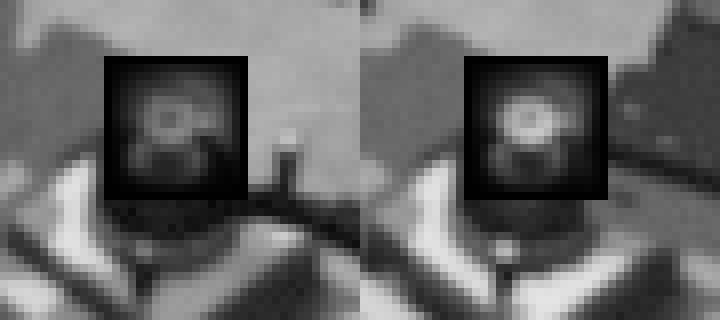

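```bash
cat >> h.py <<'E'
def avg(n=6):
    L=[]
    for i in range(n):
        arm.snapshot('top'); o=arm.get_obs(); p=o['ee_pos'];F=o['force'];T=o['ft_torque']
        L.append([T[2]+((p[0]-AX[0])*F[1]-(p[1]-AX[1])*F[0])/1000,*F,*T])
    L=np.array(L); print('M@axis mean',L[:,0].mean().round(3),'sd',L[:,0].std().round(3),'F',L[:,1:4].mean(0).round(2),'T',L[:,4:].mean(0).round(3)); lev()
E
python3 -c "
from h import *
avg()"
```

```text
M@axis mean 0.073 sd 0.039 F [ 1.38 -0.52 -0.27] T [-0.136 -0.267  0.   ]
t 13.9 swing deg pos -22.67 yaw -23.06 r 77.0 z 251.1 Ft(cw) -1.09 Fr -1.19 Fz -1.14 Tz -0.024 M@axis 0.06 w 26.2
```

>>> {"method": "arm_command", "body": {"dp": [[0,0,0],[0,0,0],[0,0,0]], "rot": [[0,0,0],[0,0,0],[0,0,0]], "fingers": 5}}

```text
time_s: 14.2
ee_pos: [443.9, -1.8, 251.0]
orientation: [0.0, 0.985, 0.171, -0.0]
force: [0.2, -6.0, -0.4]
gripper_width: 0.146
```

```bash
python3 -c "
from h import *
avg(4)"
```

```text
M@axis mean 0.418 sd 0.02 F [ 0.17 -7.31  0.86] T [-1.584 -0.109 -0.118]
t 14.4 swing deg pos -23.14 yaw -23.01 r 77.3 z 251.0 Ft(cw) -6.07 Fr 2.66 Fz 0.12 Tz -0.077 M@axis 0.392 w 13.9
```

>>> {"method": "arm_command", "body": {"dp": [[0,-2,0],[0,-2,0]], "rot": [[0,0,1.5],[0,0,1.5]]}}

```text
time_s: 14.6
ee_pos: [442.6, 1.9, 251.0]
orientation: [0.0, 0.989, 0.145, -0.0]
force: [1.1, -8.0, 0.9]
gripper_width: 0.147
```

```bash
python3 -c "
from h import *
lev();avg(4)"
```

```text
t 14.6 swing deg pos -20.23 yaw -19.94 r 77.3 z 251.0 Ft(cw) -8.02 Fr 1.28 Fz 0.9 Tz -0.014 M@axis 0.606 w 13.8
M@axis mean 0.464 sd 0.038 F [ 0.58 -7.27 -0.29] T [-1.701 -0.221 -0.087]
t 14.8 swing deg pos -20.15 yaw -20.02 r 77.3 z 251.1 Ft(cw) -7.24 Fr 2.07 Fz 0.22 Tz -0.081 M@axis 0.479 w 13.9
```

>>> {"method": "arm_command", "body": {"dp": [[0.1,-2.7,0],[0.1,-2.7,0]], "rot": [[0,0,2],[0,0,2]]}}

```text
time_s: 15.0
ee_pos: [441.3, 7.2, 251.0]
orientation: [0.0, 0.994, 0.11, -0.0]
force: [0.4, -7.6, 0.1]
gripper_width: 0.147
```

```bash
python3 -c "
from h import *
lev();avg(4)"
```

```text
t 15.0 swing deg pos -16.18 yaw -15.92 r 77.3 z 251.0 Ft(cw) -7.52 Fr 1.35 Fz 0.1 Tz 0.062 M@axis 0.643 w 13.8
M@axis mean 0.455 sd 0.036 F [ 0.26 -6.96  0.38] T [-1.667 -0.143 -0.074]
t 15.2 swing deg pos -16.11 yaw -16.02 r 77.3 z 251.0 Ft(cw) -6.7 Fr 0.77 Fz 0.15 Tz -0.033 M@axis 0.485 w 13.5
```

>>> {"method": "arm_command", "body": {"dp": [[0.1,-2.7,0],[0.1,-2.7,0]], "rot": [[0,0,2],[0,0,2]]}}

```text
time_s: 15.4
ee_pos: [440.3, 12.5, 251.0]
orientation: [0.0, 0.997, 0.075, -0.0]
force: [-0.3, -6.8, 1.0]
gripper_width: 0.146
```

```bash
python3 -c "
from h import *
lev();avg(4)"
```

```text
t 15.4 swing deg pos -12.15 yaw -11.93 r 77.2 z 251.0 Ft(cw) -6.68 Fr 1.31 Fz 0.99 Tz 0.052 M@axis 0.568 w 13.7
M@axis mean 0.429 sd 0.067 F [-0.16 -6.47  0.41] T [-1.589 -0.036 -0.063]
t 15.6 swing deg pos -12.09 yaw -12.02 r 77.2 z 251.0 Ft(cw) -5.6 Fr 1.15 Fz 0.29 Tz -0.058 M@axis 0.374 w 13.8
```

>>> {"method": "arm_command", "body": {"dp": [[0.1,-2.7,0],[0.1,-2.7,0]], "rot": [[0,0,2],[0,0,2]]}}

```text
time_s: 15.8
ee_pos: [439.7, 17.9, 250.9]
orientation: [0.0, 0.999, 0.04, -0.0]
force: [-0.4, -6.7, 0.7]
gripper_width: 0.153
```

```bash
python3 -c "
from h import *
lev();avg(4)
w=snap('wrist','w10.png')
w=cv2.imread('pics/w10.png')
cv2.imwrite('pics/w10a.png',cv2.resize(w[0:240,0:340],None,fx=2.3,fy=2.3,interpolation=cv2.INTER_CUBIC))"
```

```text
t 15.8 swing deg pos -8.12 yaw -7.93 r 77.2 z 250.9 Ft(cw) -6.66 Fr 0.96 Fz 0.67 Tz 0.063 M@axis 0.577 w 14.4
M@axis mean 0.503 sd 0.018 F [-0.45 -6.96  0.65] T [-1.581  0.044 -0.029]
t 16.0 swing deg pos -8.04 yaw -8.03 r 77.1 z 251.0 Ft(cw) -6.14 Fr 1.29 Fz 0.58 Tz 0.029 M@axis 0.502 w 13.7
```

View pics/w10a.png

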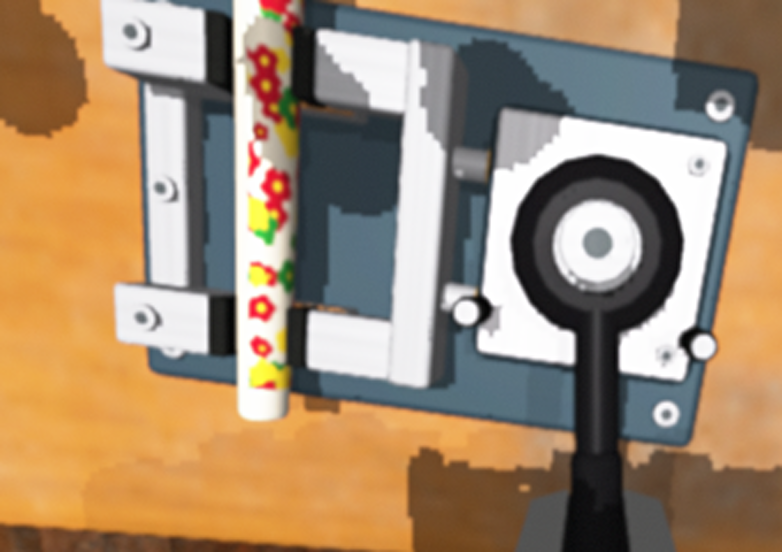

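>>> {"method": "arm_command", "body": {"dp": [[0.1,-2.7,0],[0.1,-2.7,0]], "rot": [[0,0,2],[0,0,2]]}}

```text
time_s: 16.25
ee_pos: [439.5, 23.3, 250.9]
orientation: [0.0, 1.0, 0.006, -0.001]
force: [-0.3, -7.1, 0.9]
gripper_width: 0.145
```

```bash
python3 -c "
from h import *
lev();avg(6)"
```

```text
t 16.25 swing deg pos -4.1 yaw -3.94 r 77.1 z 250.9 Ft(cw) -7.11 Fr 0.38 Fz 0.93 Tz 0.112 M@axis 0.66 w 13.7
M@axis mean 0.495 sd 0.035 F [-0.7  -6.31  1.13] T [-1.547  0.138  0.009]
t 16.55 swing deg pos -4.07 yaw -4.03 r 77.1 z 250.9 Ft(cw) -6.46 Fr 1.56 Fz 1.54 Tz 0.024 M@axis 0.522 w 14.0
```

>>> {"method": "arm_command", "body": {"dp": [[0.1,-2.7,0],[0.1,-2.7,0]], "rot": [[0,0,2],[0,0,2]]}}

```text
time_s: 16.75
ee_pos: [439.7, 28.7, 250.9]
orientation: [0.0, 1.0, -0.029, -0.001]
force: [-1.8, -7.7, 0.9]
gripper_width: 0.146
```

```bash
python3 -c "
from h import *
lev();avg(6)"
```

```text
t 16.75 swing deg pos -0.09 yaw 0.06 r 77.1 z 250.9 Ft(cw) -7.8 Fr 1.33 Fz 0.89 Tz 0.084 M@axis 0.685 w 13.8
M@axis mean 0.589 sd 0.057 F [-1.13 -6.65  1.53] T [-1.564  0.26   0.072]
t 17.05 swing deg pos -0.04 yaw -0.04 r 77.0 z 250.9 Ft(cw) -6.48 Fr 0.45 Fz 1.04 Tz 0.071 M@axis 0.57 w 13.7
```

>>> {"method": "arm_command", "body": {"dp": [[0.1,-2,0],[0.1,-2,0]], "rot": [[0,0,1.5],[0,0,1.5]]}}

```text
time_s: 17.25
ee_pos: [440.0, 32.7, 250.8]
orientation: [0.001, 0.998, -0.055, -0.001]
force: [-2.8, -6.8, 2.1]
gripper_width: 0.145
```

```bash
python3 -c "
from h import *
lev();avg(6)"
```

```text
t 17.25 swing deg pos 2.87 yaw 3.03 r 77.0 z 250.8 Ft(cw) -7.09 Fr 2.06 Fz 2.15 Tz 0.11 M@axis 0.656 w 13.6
M@axis mean 0.612 sd 0.036 F [-2.09 -6.48  1.83] T [-1.544  0.465  0.098]
t 17.55 swing deg pos 2.92 yaw 2.96 r 77.0 z 250.9 Ft(cw) -6.78 Fr 1.07 Fz 1.91 Tz 0.114 M@axis 0.636 w 13.6
```

>>> {"method": "arm_command", "body": {"dp": [[0.1,-2,0],[0.1,-2,0]], "rot": [[0,0,1.5],[0,0,1.5]]}}

```text
time_s: 17.75
ee_pos: [440.6, 36.7, 250.8]
orientation: [0.001, 0.997, -0.081, -0.001]
force: [-4.4, -6.6, 2.1]
gripper_width: 0.147
```

```bash
python3 -c "
from h import *
lev();avg(6)"
```

```text
t 17.75 swing deg pos 5.87 yaw 6.02 r 77.0 z 250.8 Ft(cw) -7.16 Fr 3.26 Fz 2.11 Tz 0.221 M@axis 0.772 w 13.8
M@axis mean 0.687 sd 0.037 F [-3.08 -6.66  2.28] T [-1.496  0.666  0.143]
t 18.05 swing deg pos 5.92 yaw 5.95 r 77.0 z 250.8 Ft(cw) -6.5 Fr 1.81 Fz 2.37 Tz 0.178 M@axis 0.679 w 13.9
```

>>> {"method": "arm_command", "body": {"dp": [[0,0,0],[0,0,0],[0,0,0]], "rot": [[0,0,0],[0,0,0],[0,0,0]], "fingers": 40}}

```text
time_s: 18.35
ee_pos: [441.2, 37.4, 251.1]
orientation: [-0.0, 0.997, -0.08, 0.0]
force: [0.9, -1.3, 0.5]
gripper_width: 0.367
```

```bash
python3 -c "
from h import *
avg(4)
snap('wrist','w11.png')
w=cv2.imread('pics/w11.png')
cv2.imwrite('pics/w11a.png',cv2.resize(w[0:290,100:420],None,fx=2.05,fy=2.05,interpolation=cv2.INTER_CUBIC))"
```

```text
M@axis mean -0.061 sd 0.063 F [0.23 0.62 0.27] T [ 0.007 -0.001 -0.011]
t 18.55 swing deg pos 6.5 yaw 5.92 r 76.6 z 251.1 Ft(cw) 0.92 Fr -0.24 Fz 0.21 Tz -0.08 M@axis -0.151 w 39.8
```

View pics/w11a.png

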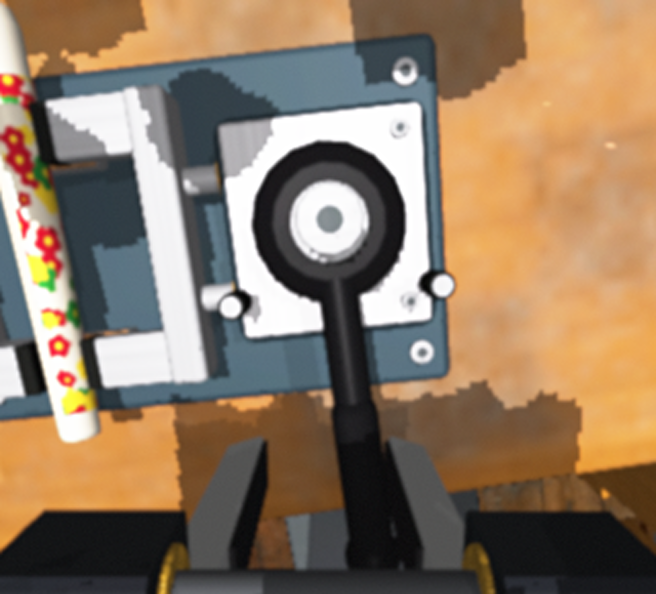

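Run:
```python
from h import *
A=lambda p: np.array(p)/2.05+[100,0]-.25
p=plane('wrist',A([[341,310],[357,430],[366,520],[371,565]]),74,'w11.png')
for q in p:
  d=AX-q[:2]; print(q.round(1),'swing',(-3.3-np.degrees(np.arctan2(d[1],d[0]))).round(2),np.hypot(*d).round(1))
d=p[0]-p[3]; print(-3.3-np.degrees(np.arctan2(d[1],d[0])))
A=lambda p: np.array(p)/2.1+[100,0]-.25
p=plane('wrist',A([[346,330],[351,440],[355,540]]),74,'wrist9.png')
for q in p:
  d=AX-q[:2]; print('w9',q.round(1),'swing',(-3.3-np.degrees(np.arctan2(d[1],d[0]))).round(2),np.hypot(*d).round(1))
w=cv2.imread('pics/w11.png')
cv2.imwrite('pics/w11b.png',cv2.resize(w[0:230,50:250],None,fx=2.6,fy=2.6,interpolation=cv2.INTER_CUBIC))
```

```text
[492.6  24.2  74. ] swing -3.82 24.0
[456.7  25.   74. ] swing -2.77 59.9
[427.2  26.5  74. ] swing -1.95 89.5
[411.4  27.2  74. ] swing -1.78 105.3
-1.1799912392630834
w9 [491.9  12.2  74. ] swing -29.62 27.6
w9 [ 4.623e+02 -2.000e-01  7.400e+01] swing -27.65 59.6
w9 [432.7 -12.3  74. ] swing -26.95 91.6
```

View pics/w11b.png

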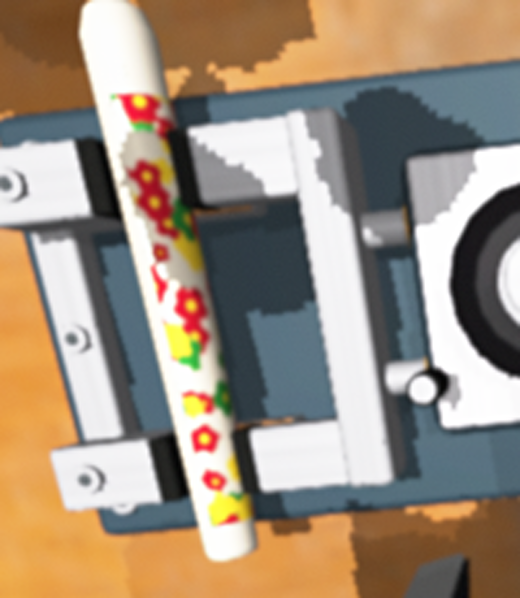

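>>> {"method": "arm_command", "body": {"dp": [[0.3,5.5,0],[0.3,5.5,0],[0,0,0]], "rot": [[0,0,-4],[0,0,-4],[0,0,0]]}}

```text
time_s: 18.9
ee_pos: [440.3, 25.9, 251.0]
orientation: [-0.0, 1.0, -0.01, -0.0]
force: [-0.1, 0.2, -0.1]
gripper_width: 0.426
```

```bash
python3 -c "
from h import *
avg(4)
snap('scene','scene12.png');snap('wrist','w12.png')
w=cv2.imread('pics/w12.png')
cv2.imwrite('pics/w12a.png',cv2.resize(w[0:290,100:420],None,fx=2.05,fy=2.05,interpolation=cv2.INTER_CUBIC))"
```

```text
M@axis mean 0.018 sd 0.032 F [-0.17 -0.22 -0.16] T [0.042 0.028 0.   ]
t 19.1 swing deg pos -1.68 yaw -1.98 r 76.3 z 251.1 Ft(cw) -0.05 Fr 0.78 Fz 0.01 Tz 0.052 M@axis 0.055 w 39.9
```

View pics/w12a.png

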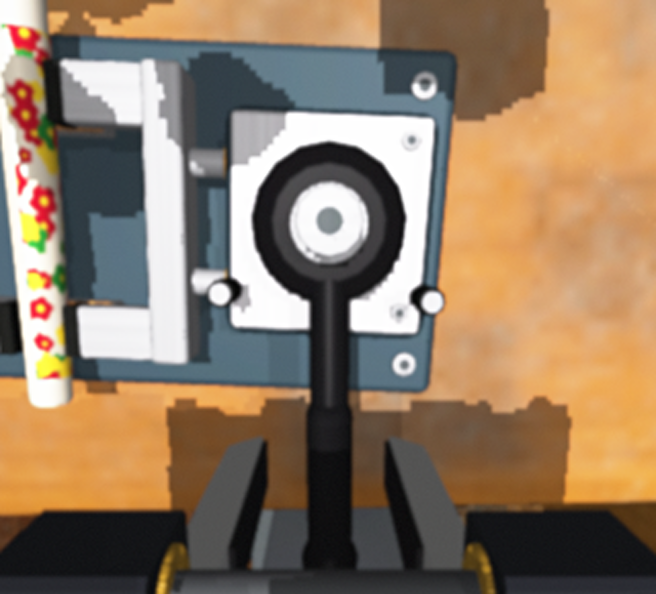

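>>> {"method": "arm_command", "body": {"dp": [[0,0,0],[0,0,0],[0,0,0],[0,0,0]], "rot": [[0,0,0],[0,0,0],[0,0,0],[0,0,0]], "fingers": 5, "newtons": 15}}

```text
time_s: 19.6
ee_pos: [440.3, 26.3, 251.0]
orientation: [0.0, 1.0, -0.011, -0.0]
force: [-0.5, -0.9, -0.7]
gripper_width: 0.148
```

```bash
python3 -c "
from h import *
avg(4)"
```

```text
M@axis mean 0.032 sd 0.057 F [-0.49 -1.36 -0.35] T [-0.275  0.014 -0.073]
t 19.8 swing deg pos -1.93 yaw -2.05 r 76.3 z 251.0 Ft(cw) -1.77 Fr 0.35 Fz -0.19 Tz -0.022 M@axis 0.113 w 13.9
```

>>> {"method": "arm_command", "body": {"dp": [[0,-2,0],[0,0,0]], "rot": [[0,0,1.5],[0,0,0]]}}

```text
time_s: 20.0
ee_pos: [440.4, 28.4, 251.1]
orientation: [0.0, 1.0, -0.025, -0.0]
force: [0.5, -2.7, -1.0]
gripper_width: 0.147
```

```bash
python3 -c "
from h import *
avg(4)"
```

```text
M@axis mean 0.088 sd 0.024 F [ 0.08 -2.65 -0.42] T [-0.587 -0.032 -0.113]
t 20.2 swing deg pos -0.4 yaw -0.57 r 76.3 z 251.1 Ft(cw) -3.27 Fr -0.7 Fz -0.43 Tz -0.122 M@axis 0.128 w 13.7
```

>>> {"method": "arm_command", "body": {"dp": [[0,-2,0],[0,0,0]], "rot": [[0,0,1.5],[0,0,0]]}}

```text
time_s: 20.4
ee_pos: [440.5, 30.4, 251.1]
orientation: [0.0, 0.999, -0.038, 0.0]
force: [0.4, -4.6, -0.1]
gripper_width: 0.144
```

```bash
python3 -c "
from h import *
avg(4)"
```

```text
M@axis mean 0.244 sd 0.013 F [ 0.78 -4.   -0.15] T [-0.892 -0.139 -0.055]
t 20.6 swing deg pos 1.11 yaw 0.93 r 76.3 z 251.0 Ft(cw) -4.28 Fr -0.73 Fz 0.07 Tz -0.07 M@axis 0.257 w 14.0
```

>>> {"method": "arm_command", "body": {"dp": [[0,-2,0],[0,0,0]], "rot": [[0,0,1.5],[0,0,0]]}}

```text
time_s: 20.8
ee_pos: [440.7, 32.3, 251.0]
orientation: [0.0, 0.999, -0.051, -0.0]
force: [0.3, -5.1, -0.2]
gripper_width: 0.141
```

```bash
python3 -c "
from h import *
avg(4)"
```

```text
M@axis mean 0.37 sd 0.046 F [ 0.77 -5.28 -0.75] T [-1.139 -0.231 -0.025]
t 21.0 swing deg pos 2.57 yaw 2.47 r 76.3 z 251.1 Ft(cw) -5.31 Fr -0.83 Fz -0.35 Tz -0.028 M@axis 0.378 w 13.9
```

>>> {"method": "arm_command", "body": {"dp": [[0,-2,0],[0,0,0]], "rot": [[0,0,1.5],[0,0,0]]}}

```text
time_s: 21.2
ee_pos: [440.9, 34.2, 251.0]
orientation: [0.0, 0.998, -0.064, -0.0]
force: [0.5, -6.5, -1.1]
gripper_width: 0.147
```

```bash
python3 -c "
from h import *
avg(4)"
```

```text
M@axis mean 0.459 sd 0.051 F [ 1.03 -5.59 -0.79] T [-1.379 -0.284  0.046]
t 21.4 swing deg pos 3.99 yaw 3.97 r 76.3 z 251.0 Ft(cw) -5.24 Fr -1.32 Fz -1.17 Tz 0.0 M@axis 0.4 w 13.7
```

>>> {"method": "arm_command", "body": {"dp": [[0,-2,0],[0,0,0]], "rot": [[0,0,1.5],[0,0,0]]}}

```text
time_s: 21.6
ee_pos: [441.2, 36.1, 251.1]
orientation: [0.0, 0.997, -0.077, 0.0]
force: [2.2, -7.5, -0.3]
gripper_width: 0.147
```

```bash
python3 -c "
from h import *
avg(4);snap('scene','scene13.png');snap('wrist','w13.png')
w=cv2.imread('pics/w13.png')
cv2.imwrite('pics/w13a.png',cv2.resize(w[0:290,100:420],None,fx=2.05,fy=2.05,interpolation=cv2.INTER_CUBIC))
def g(n): return cv2.cvtColor(np.load('pics/'+n+'.npz')['im'],cv2.COLOR_RGB2GRAY).astype(np.float32)
for n1,n2 in [('scene12.png','scene13.png')]:
  a,b=g(n1),g(n2)
  for name,sl in dict(jawnear=np.s_[198:222,240:270],bar=np.s_[182:206,232:262],fixed=np.s_[214:238,222:250],plate=np.s_[225:245,205:235],candle=np.s_[205:225,225:250]).items():
    x,y=a[sl],b[sl]; print(name,cv2.phaseCorrelate(x,y,cv2.createHanningWindow(x.shape[::-1],cv2.CV_32F)))
"
```

```text
M@axis mean 0.652 sd 0.054 F [ 0.74 -7.35 -0.36] T [-1.588 -0.291  0.106]
t 21.8 swing deg pos 5.42 yaw 5.48 r 76.4 z 251.0 Ft(cw) -8.03 Fr -1.87 Fz -0.06 Tz 0.082 M@axis 0.695 w 14.0
jawnear ((-0.14879230969087942, -0.1982895574287049), 0.9927393290731642)
bar ((0.01220369868507376, 0.1756253761222819), 0.984492348631223)
fixed ((0.050376610507191444, -0.0169218703616405), 0.9999417668001519)
plate ((0.17338680959434605, -0.03510539183876027), 0.9996177371342977)
candle ((0.49647939507755723, -0.06227869132858643), 1.0024069157838822)
```

View pics/w13a.png

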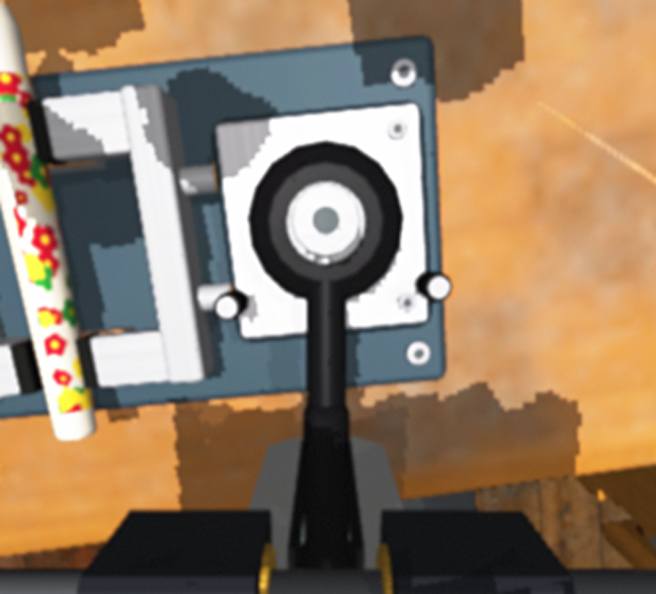

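```bash
cat > rect.py <<'E'
from h import *
O=np.array([522,118.2]); th=-0.058
def rect(f,z=40,s=4):
    D=np.load('pics/'+f+'.npz'); c=arm.camera_info('wrist'); q=D['q'];R=Ro.from_quat([q[1],q[2],q[3],q[0]]).as_matrix(); H=np.array(c['hand_eye'])
    xs=np.arange(-50,50,1/s); ys=np.arange(30,-70,-1/s)
    Y,X=np.meshgrid(ys,xs[::-1]); W=np.stack([O[0]+X*np.cos(th)-Y*np.sin(th),O[1]+X*np.sin(th)+Y*np.cos(th),0*X+z],-1)
    P=(W-D['p'])@R; P=(P-H[:3,3])@H[:3,:3]
    u=c['fx']*P[...,0]/P[...,2]+c['cx']; v=c['fy']*P[...,1]/P[...,2]+c['cy']
    return cv2.remap(D['im'],u.astype(np.float32),v.astype(np.float32),cv2.INTER_CUBIC)
if __name__=='__main__':
    ims=[rect(f) for f in ('w11.png','w13.png')]
    cv2.imwrite('pics/r.png',np.hstack(ims)[:,:,::-1])
E
python3 rect.py
```

```text
(no output)
```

View pics/r.png

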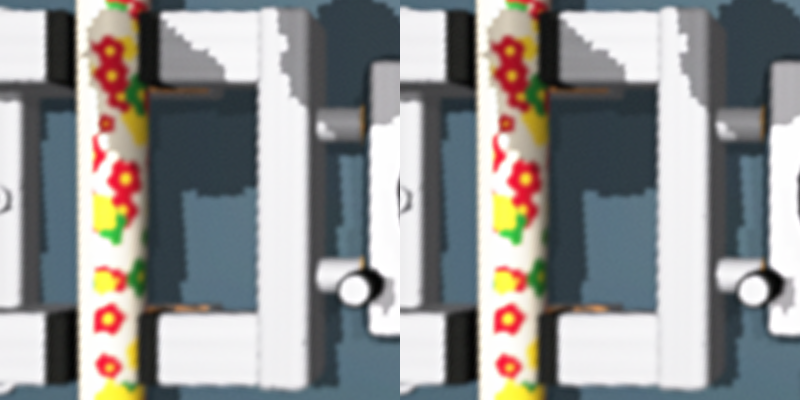

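```bash
cat > edges.py <<'E'
from rect import *
import sys
def edge(p,a,b,half=.5):
    seg=p[a:b]; lo,hi=seg.min(),seg.max(); t=(lo+hi)/2
    i=np.where((seg[:-1]-t)*(seg[1:]-t)<=0)[0][0]; return a+i+(t-seg[i])/(seg[i+1]-seg[i])
for f in sys.argv[1:]:
    g=cv2.cvtColor(rect(f),cv2.COLOR_RGB2GRAY).astype(float)
    P=lambda r0,r1:g[r0:r1].mean(0)
    out=dict(bar=edge(P(205,240),247,268),bar2=edge(P(330,370),245,312) if 0 else 0,block=edge(P(200,240),360,384),rail=edge(P(120,180),14,32),jawN=edge(P(325,370),147,170),stopN=edge(P(325,370),40,56),padR=edge(P(330,365),138,150))
    print(f,{k:round(v,2) for k,v in out.items()},'bar-rail',round((out['bar']-out['rail'])/4,2),'block-bar mm',round((out['block']-out['bar'])/4,2),'jaw-stop',round((out['jawN']-out['stopN'])/4,2))
E
python3 edges.py w11.png w12.png w13.png
```

```text
w11.png {'bar': np.float64(257.8), 'bar2': 0, 'block': np.float64(369.12), 'rail': np.float64(20.93), 'jawN': np.float64(157.43), 'stopN': np.float64(44.78), 'padR': np.float64(139.37)} bar-rail 59.22 block-bar mm 27.83 jaw-stop 28.16
w12.png {'bar': np.float64(259.05), 'bar2': 0, 'block': np.float64(369.74), 'rail': np.float64(22.22), 'jawN': np.float64(158.61), 'stopN': np.float64(45.77), 'padR': np.float64(139.72)} bar-rail 59.21 block-bar mm 27.67 jaw-stop 28.21
w13.png {'bar': np.float64(257.74), 'bar2': 0, 'block': np.float64(369.05), 'rail': np.float64(21.27), 'jawN': np.float64(157.36), 'stopN': np.float64(44.74), 'padR': np.float64(139.41)} bar-rail 59.12 block-bar mm 27.83 jaw-stop 28.15
```

>>> {"method": "arm_command", "body": {"dp": [[0.1,4,0],[0.1,3.5,0],[0,0,0]], "rot": [[0,0,-3],[0,0,-2.6],[0,0,0]]}}

```text
time_s: 22.2
ee_pos: [440.4, 28.6, 251.1]
orientation: [-0.0, 1.0, -0.027, 0.0]
force: [1.0, -2.0, -0.7]
gripper_width: 0.15
```

```bash
python3 -c "
from h import *
avg(4)"
```

```text
M@axis mean 0.082 sd 0.071 F [ 1.03 -2.57 -0.71] T [-0.662 -0.326 -0.109]
t 22.4 swing deg pos 0.15 yaw -0.1 r 76.3 z 251.1 Ft(cw) -2.55 Fr -1.43 Fz -0.51 Tz -0.077 M@axis 0.118 w 14.1
```

>>> {"method": "arm_command", "body": {"dp": [[0,0,0],[0,0,0],[0,0,0]], "rot": [[0,0,0],[0,0,0],[0,0,0]], "fingers": 40}}

```text
time_s: 22.7
ee_pos: [440.3, 29.1, 251.0]
orientation: [-0.0, 1.0, -0.027, -0.0]
force: [0.3, -0.3, -0.3]
gripper_width: 0.369
```

```bash
python3 -c "
from h import *
snap('wrist','w14.png');avg(2)
w=cv2.imread('pics/w14.png')
cv2.imwrite('pics/w14a.png',cv2.resize(w[0:290,60:420],None,fx=2.05,fy=2.05,interpolation=cv2.INTER_CUBIC))"; python3 edges.py w14.png
```

```text
M@axis mean -0.017 sd 0.014 F [-0.15  0.39  0.61] T [ 0.047 -0.013  0.012]
t 22.85 swing deg pos 0.09 yaw -0.17 r 76.4 z 251.1 Ft(cw) 0.34 Fr 0.73 Fz 0.82 Tz -0.005 M@axis -0.031 w 39.6
w14.png {'bar': np.float64(257.72), 'bar2': 0, 'block': np.float64(368.84), 'rail': np.float64(21.05), 'jawN': np.float64(157.3), 'stopN': np.float64(44.68), 'padR': np.float64(139.38)} bar-rail 59.17 block-bar mm 27.78 jaw-stop 28.15
```

View pics/w14a.png

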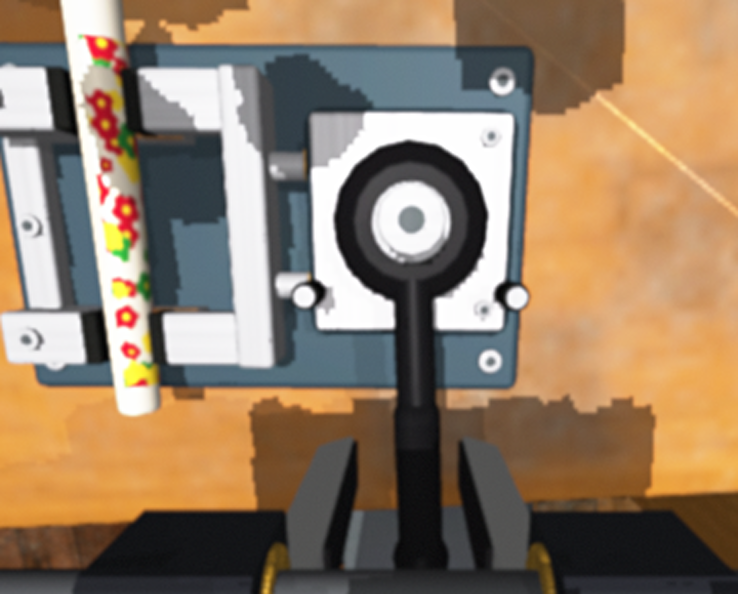

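>>> {"method": "arm_command", "body": {"dp": [[0,0,-20],[0,0,-40],[0,0,-40],[-20,0,-30],[-20,0,0],[0,0,0]], "rot": [[0,0,0],[0,0,0],[0,0,0],[0,0,0],[0,0,0],[0,0,0]]}}

```text
time_s: 23.45
ee_pos: [398.9, 31.1, 381.7]
orientation: [0.0, 1.0, -0.027, 0.001]
force: [-0.9, 0.2, -0.8]
gripper_width: 0.425
```

```bash
python3 -c "
from h import *
lev()
snap('wrist','w15.png');snap('scene','scene15.png');
w=cv2.imread('pics/w15.png');s=cv2.imread('pics/scene15.png')
cv2.imwrite('pics/w15a.png',cv2.resize(w[0:290,20:420],None,fx=2,fy=2,interpolation=cv2.INTER_CUBIC))
cv2.imwrite('pics/s15a.png',cv2.resize(s[150:330,115:325],None,fx=3.3,fy=3.3,interpolation=cv2.INTER_CUBIC))
def g(n): return cv2.cvtColor(np.load('pics/'+n+'.npz')['im'],cv2.COLOR_RGB2GRAY).astype(np.float32)
a,b=g('scene5.png'),g('scene15.png'); sl=np.s_[162:180,258:276]
print(cv2.phaseCorrelate(a[sl],b[sl],cv2.createHanningWindow((18,18),cv2.CV_32F)))
a=g('scene0.png')
for n,sl in dict(purple=np.s_[270:325,120:185]).items(): print(n,cv2.phaseCorrelate(a[sl],b[sl],cv2.createHanningWindow(a[sl].shape[::-1],cv2.CV_32F)))
"; python3 edges.py w15.png
```

```text
t 23.45 swing deg pos -0.03 yaw -0.17 r 117.9 z 381.7 Ft(cw) 0.15 Fr 0.91 Fz -0.76 Tz -0.004 M@axis -0.022 w 40.0
((0.2968496718735789, 0.34725739577849524), 0.7028182597807896)
purple ((0.06019907633995558, 0.08514746395677264), 0.9820762011739943)
w15.png {'bar': np.float64(255.18), 'bar2': 0, 'block': np.float64(368.63), 'rail': np.float64(21.42), 'jawN': np.float64(154.87), 'stopN': np.float64(46.04), 'padR': np.float64(140.06)} bar-rail 58.44 block-bar mm 28.36 jaw-stop 27.21
```

View pics/s15a.png

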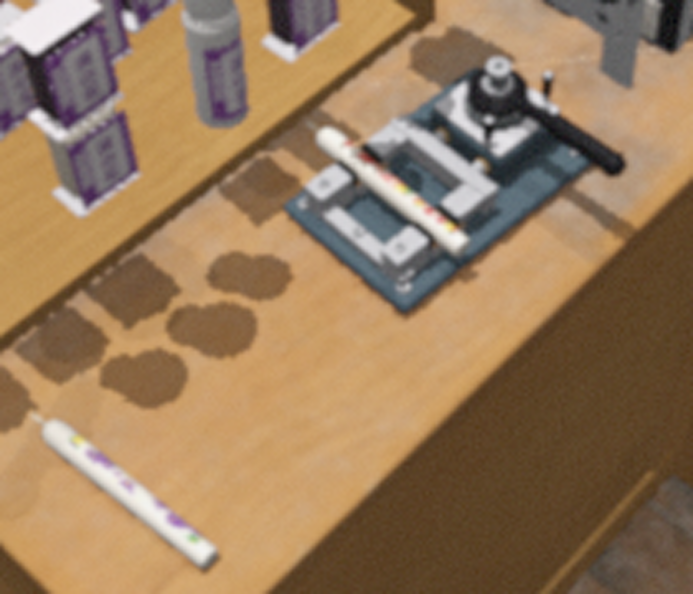

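View pics/w15a.png

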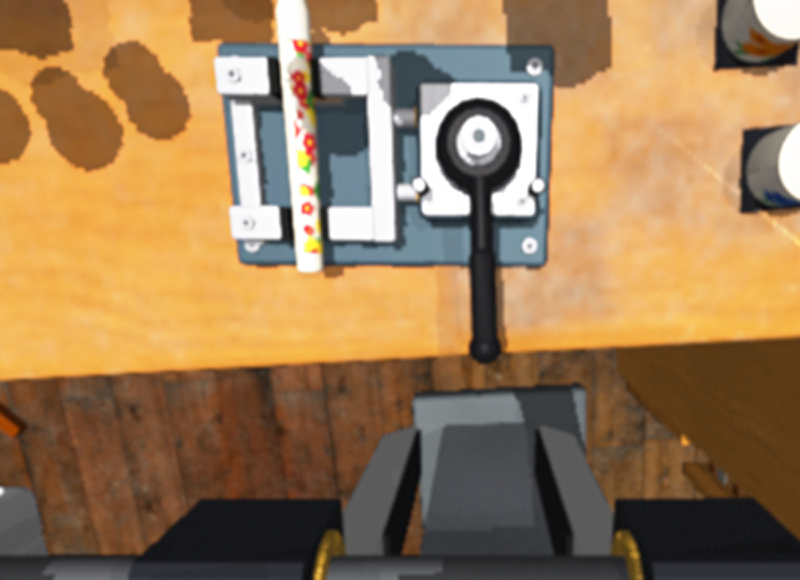

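```bash
python3 -c "
from h import *
p=plane('wrist',[[174.3,133.5]],34,'w15.png')[0]; d=p[:2]-[522,118.2]; th=-.058
print(p,d[0]*np.cos(th)+d[1]*np.sin(th),-d[0]*np.sin(th)+d[1]*np.cos(th))
print(arm.hand_in())"
```

```text
[459.57492715 127.54085853  34.        ] -62.86156939881633 5.70652702298147
the job is handed in; nothing more can be done
None
```

The red-flowered candle is clamped lengthwise on the two rests, and I handed the job in at about 23.5 s of the 70 s allowed. I estimate the squeeze at about 28 N.

**What I did**
- **Tightening:** I turned the lever clockwise from about −22° to 39°, lifted it 9 mm and swung it back to about −23°. I then let it drop into the teeth and turned it again to about +6°.
- **Letting go:** I eased the lever back through its tooth play to about 0° and released it. The force readings then returned to zero.

**Last checks**
- **Squeeze:** The holding torque rose by about 0.23 Nm over the last 12°, which matches the angle turned after contact and gives 28–29 N. The single readings taken while turning were noisier and suggested about 24 N. Both are within 20–35 N.
- **Jaw:** It stayed put when I let go, with less than 0.05 mm of change between close views. One later view from higher up read 0.5–0.9 mm differently. I put that down to the viewing angle but did not check it further.
- **Lever:** Its knob height in the scene view matched the seated picture. It sprang back about 8° the first time I let go, more than the 4.6° of play stated, yet the jaw did not move.
- **Candle position:** Along the vise, the wick tip measured within 1 mm of true before clamping. The final look at the near end read 3 mm off (−63 mm instead of −66 mm), from a rougher single-view estimate. Clamping left the candle about 6 mm towards the fixed jaw, pressed against it.
- **Other goods:** The purple candle had not moved. I did not measure the two pillars again, but the arm never went near them.

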